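# Blow off the slot-car chassis plates

### The job

Lay all the thin steel chassis plates out of the lanes of the plywood step side by side across the two bars of the rack (slide each one out over the step's front edge to get hold of it) and let go. With all of them on the rack, press the black cap of the air duster can fully down and let it come back up, then put all the plates flat in the grey tray. Leave the other things on the table where they are.

Things in the scene. Friction and masses are not known exactly. Their poses are not given: they have to be found in the camera images.
- plate0: loose steel slot-car chassis plate, a flat rectangle 120 long (its x) x 36 wide (its y) x 2 mm thick, 66 g, with dark painted-looking marks on top (flat, no holes or raised parts); at the start it lies flat on the plywood step, in a lane of the plywood step. Origin: centre of its underside, z up. There are two or three such plates; one that is absent is None
- plate1: loose steel slot-car chassis plate, a flat rectangle 120 long (its x) x 36 wide (its y) x 2 mm thick, 66 g, with dark painted-looking marks on top (flat, no holes or raised parts); at the start it lies flat on the plywood step, in a lane of the plywood step. Origin: centre of its underside, z up. There are two or three such plates; one that is absent is None
- plate2: loose steel slot-car chassis plate, a flat rectangle 120 long (its x) x 36 wide (its y) x 2 mm thick, 66 g, with dark painted-looking marks on top (flat, no holes or raised parts); at the start it lies flat on the plywood step, in a lane of the plywood step. Origin: centre of its underside, z up. There are two or three such plates; one that is absent is None
- step: fixed plywood storage step, left, 200 (x) x 260 (y) mm. Three lanes 46 mm wide along its x at y = -72, 0, +72 mm, floors 30 mm above the table; between and beside them ribs 6 mm higher, closed at the far end (x = +94). A plate has 5 mm free on either side in a lane: no room for fingers there. Lanes are open at the front edge (x = -100). Origin: centre of its underside
- step_edge (a point): middle of the step's front edge, on the lane floor; free table in front. A plate follows closed fingertips pressed on its middle with about 5 N, sliding easily on the wood; with about 35 mm hanging over the edge (well under half, or it tips off) it can be gripped from above by its long sides, fingertips reaching below it
- rack: fixed blow-off rack on the right: two round steel bars (8 mm thick, 196 mm long) running along its y at x = -27 and +27 mm, their tops 35 mm above the table, on four thin posts (at y = -90 and +90 mm) over a grey base 85 (x) x 200 (y) x 4 mm. Plates lie across both bars side by side (plate x along rack x), three fit at about 66 mm pitch, ends overhanging by 33 mm. Origin: centre of the base's underside
- can: fixed compressed-air duster can, 60 mm diameter, standing just beyond the rack, 180 mm high with its cap. Origin: centre of its underside, z up
- cap_top (a point): centre of the top face of the can's round black sprung cap (28 mm diameter); pressed straight down
- cap (a joint): how far the cap is pressed, m: 0 up, 0.006 fully down; a spring pushes it back up (about 2.4 N at the start, 6 N fully down)
- tray: loose grey plastic tray, open on top, 170 (x) x 125 (y) mm outside, 25 mm high, walls and floor about 4 to 5 mm thick, 350 g, beyond the middle of the table; plates fit lying flat with their length along its x and may lie on one another. Origin: centre of its underside
- car_a: loose toy slot car about 105 x 44 x 37 mm, bystander: leave it. Origin: centre of its underside; in front, between step and rack
- car_b: loose toy slot car about 105 x 44 x 37 mm, bystander: leave it. Origin: centre of its underside; near the robot
- car_c: loose toy slot car about 105 x 44 x 37 mm, bystander: leave it. Origin: centre of its underside; left of the step
- cup: loose brown-red cup, 74 mm across, 90 mm high, bystander
- marker: loose black marker pen 130 x 12 x 12 mm, bystander
- loco: loose black toy locomotive about 100 x 34 x 56 mm, bystander
- controller: loose black hand controller 110 x 38 x 44 mm, bystander, right of the rack
Things that resemble listed ones, but are neither listed nor needed, are in the scene too. What is meant by the can is not blue or yellow, and is the smaller of those in its own colour.

How it is judged:
On the way, in this order (a step that is already met when the one before it is completed fails the run):
1. all the plates lie flat across the two bars of the rack, released (x of plate0 in the frame of rack between -0.024 and 0.024 m and y of plate0 in the frame of rack between -0.095 and 0.095 m and z of plate0 in the frame of rack between 0.031 and 0.039 m and angle between each of plate0, plate1, plate2's own z axis and vertical below 0.1 rad and linear speed of each of plate0, plate1, plate2 below 0.03 m/s and contact force between each of plate0, plate1, plate2 and the fingers below 0.05 N and x of plate1 in the frame of rack between -0.024 and 0.024 m and y of plate1 in the frame of rack between -0.095 and 0.095 m and z of plate1 in the frame of rack between 0.031 and 0.039 m and x of plate2 in the frame of rack between -0.024 and 0.024 m and y of plate2 in the frame of rack between -0.095 and 0.095 m and z of plate2 in the frame of rack between 0.031 and 0.039 m), for 0.3 s.
2. the can's cap is pressed fully down (over 4.5 mm) while the plates lie on the rack (all of step 1 and value of joint cap above 0.0045 m), for 0.1 s.
3. the cap is let up again (value of joint cap below 0.001 m), for 0.1 s.
At the end, for the whole second after the job is handed in: every plate lies flat inside the tray (tilt under 0.15 rad, centre within 45 mm along and 50 mm across of the tray's centre, its underside under 18 mm above the tray's underside), at rest and released, the tray upright on the table, the can's cap up (x of plate0 in the frame of tray between -0.045 and 0.045 m and y of plate0 in the frame of tray between -0.05 and 0.05 m and z of plate0 in the frame of tray between 0 and 0.018 m and angle between each of plate0, plate1, plate2's own z axis and vertical below 0.15 rad and linear speed of each of plate0, plate1, plate2, tray below 0.02 m/s and x of plate1 in the frame of tray between -0.045 and 0.045 m and y of plate1 in the frame of tray between -0.05 and 0.05 m and z of plate1 in the frame of tray between 0 and 0.018 m and x of plate2 in the frame of tray between -0.045 and 0.045 m and y of plate2 in the frame of tray between -0.05 and 0.05 m and z of plate2 in the frame of tray between 0 and 0.018 m and value of joint cap below 0.001 m and angle between tray's own z axis and vertical below 0.05 rad); the robot touches nothing.
It fails at once if one of the other loose things (toy cars, locomotive, cup, marker, hand controller) is moved more than 40 mm (distance of any of car_a, car_b, car_c, cup, marker, loco, controller from where it was at the start of the episode above 0.04 m).
Of plate0, plate1, plate2 only 2 to 3 are there at a start; the rules pass over those that are not, and their reading is None.
At some moment in a run one of tray may be knocked a few centimetres aside while the robot is not near it.
It also fails if it takes over 210 s, if anything falls off the work surface, if the arm or the gripper's body presses on something with over 40 N, if the wrist force passes 120 N, or if a joint passes its speed limit or range.

### The arm

A 6-joint arm with a two-finger parallel gripper is mounted at the origin on the work surface. World frame = base frame: x ahead of the robot, y to its left, z up, the work surface at z = 0. Lengths are in m, angles in rad, forces in N, time in s.
With the tool pointing down it reaches from about 0.35 to 0.975 m from the base axis. Payload 4.9 kg.
Tool frame: the origin (TCP) lies between the finger pads; the fingertips stand 22 mm ahead of it and the grasp point (between the pads) lies 3 mm ahead of it; z points along the fingers, y is the line along which they close (so a half turn about z gives the same grasp; the last joint's range is limited). The gripper opens to 85 mm and grips with 20 to 120 N. Pads are 22 mm wide; open, the fingers measure 114 mm over their backs; the gripper's body (76 mm by 85 mm) begins 54 mm behind the grasp point. The pads swing forward as they close: fully open they stand 13 mm farther back than shut.
Start: joints at [-1.262, 0.053, 1.613, -0, 1.476, -0.119], TCP at [0.259, -0.569, 0.233] pointing down, gripper open.
Joint ranges: [-3.01, 3.01], [-1.01, 2.22], [0.06, 2.58], [-1.02, 4.17], [0.09, 2.62], [-3.14, 3.14]. Speed limits (rad/s): [2.57, 2.57, 3.14, 3.14, 3.14, 3.14].

### API

Orientations are given as a unit quaternion [w, x, y, z].
In Python, from plant import state, grab_frame, get_calibration, job_done, recognise, regions_of gives the robot as it stands.
- The arm moves only by the tool apply_moves, never from a script. Its argument "targets" is a list of rows, each an object with "translation": the shift along the tool's x, y, z normalised to -1 to 1, where 1 is 100 mm, a list of three; "twist": the turn about the tool's z normalised to -1 to 1, where 1 is 0.1 rad; "hand": the opening, from 0 (shut) to 1 (fully open). A call has 1 to 8 rows; each row shifts and turns the commanded pose from where the row before left it, along the tool's axes as they then stand; what a row does not reach is not made up. A row lasts 1/10 s, in which the tool goes at most 50 mm and 8.59 degrees, less where a joint would pass 70% of its speed; a pose out of reach is approached as far as the arm can. A call with a number of a shift or a turn outside -1 to 1 is refused whole. A call with a gripper value outside its range is refused whole. The fingers move at their own pace and stop on an object; the grip force is fixed at half the most. Time passes only in rows, so rows that do not move let the fingers close. It gives the time, the measured TCP pose, the force, the opening and the grip force at its end, in the units of the state.
- state(): the state, without advancing time (a new reading comes with each control period).
- grab_frame(name): name is "scene" or "top" or "wrist"; returns the picture (480x640x3 uint8, red, green, blue); there is no depth.
- get_calibration(name): a dict with "camera_matrix" (3x3 intrinsics, pixels), "pose" (4x4, takes a point from camera to world coordinates). Camera axes: x right, y up, looking along -z (the intrinsics and any distortion apply to the point x, -y, -z); pixel columns grow to the right and rows downward; lengths in m; the calibration is good to about 2 mm. A picture is of the moment at which its call begins: read the wrist's pose just before it. get_calibration takes no time and is no camera call; for the wrist camera it gives the pose at the moment of the call.
- job_done(): hands the job in; it is judged then, once.
Trained networks look in the newest picture that a camera, given by its name, has taken for a name from the list of things; names that differ only in an ending like _2 or _b are one class to them, and where a whole thing is asked for, a point or a joint stands for the part that bears it (a point fixed in the world has none). Each returns a list of dicts, best first, with "score" (0 to 1); they miss things now and then, are a little off and sometimes report something else, mostly with a low value. They report only what shows in the picture. A call takes as long as a camera call. They do not tell look-alikes from the thing itself.
- recognise(camera, query): "point" ([x, y, z] in m, in world coordinates, good to about 4 mm: the middle of the surface that is visible of it).
- regions_of(camera, query): "pixels" (480x640 bool, what is visible of it).
The state is a dict: "time": time; "joint_pos": joint angles; "joint_vel": joint speeds; "joint_efforts": joint torques, N m; "tool_pos": TCP position; "tool_rot": TCP orientation; "contact_force": force on the tool from outside, world axes, zero at the start; "ft_torque": the same for the moment, N m; "gripper_width": opening from 0.0 (shut) to 1.0 (fully open); "grasp_force": force on a finger pad.
Only numpy, scipy, OpenCV 4.12 (cv2) and the standard library are available. Lean on these libraries where they do the work, as an engineer would, in place of code of your own. Each camera call takes 0.05 s, during which the arm holds its last target. There are 200 camera calls.

## Working session

There is one attempt and no reset: what is moved stays moved. The work goes in short steps, Python scripts to look and compute and a tool call to move; the robot and the scene stay as the last step left them, time stands still between calls to the robot, and variables do not carry over. Pictures are saved under pics/ and viewed, at most 14 in all, crops included, and the job is handed in when it is done.

Besides the shell and the picture viewer there is one more tool, called by a JSON object that holds its "fn" and its "kwargs", one argument or row to a line. apply_moves: Moves the arm, as the interface text tells. Its arguments: {"type":"object","properties":{"targets":{"type":"array"}},"required":["targets"]}

```bash
ls; mkdir -p pics
python3 - <<'E'
from plant import *
import cv2,numpy as np
s=state();print({k:np.round(v,3).tolist() for k,v in s.items()})
for c in ("top","scene"):
    im=grab_frame(c);cv2.imwrite(f"pics/{c}0.png",im[:,:,::-1])
    K=get_calibration(c);print(c,np.round(K["camera_matrix"],1).tolist(),np.round(K["pose"],3).tolist(),[k for k in K])
    for q in ["plate0","step","rack","can","cap_top","tray","car_a","cup","marker","loco","controller"]:
        print(q,[(round(d["score"],2),np.round(d["point"],3).tolist()) for d in recognise(c,q)])
E
```

```text
pics
{'time': 0.0, 'joint_pos': [-1.262, 0.053, 1.614, -0.0, 1.476, -0.119], 'joint_vel': [0.0, 0.0, -0.001, -0.0, 0.0, 0.0], 'joint_efforts': [0.001, -39.368, -37.018, -0.0, 0.007, 0.0], 'tool_pos': [0.259, -0.568, 0.231], 'tool_rot': [-0.001, 0.977, 0.212, -0.0], 'contact_force': [-0.352, -0.03, -0.269], 'ft_torque': [-0.012, -0.036, -0.015], 'grasp_force': 0.0, 'gripper_width': 0.998}
top [[512.3, 0.0, 325.9], [0.0, 512.3, 241.2], [0.0, 0.0, 1.0]] [[0.011, 0.977, -0.211, 0.295], [-1.0, 0.011, -0.001, -0.011], [0.001, 0.211, 0.978, 1.362], [0.0, 0.0, 0.0, 1.0]] ['camera_matrix', 'pose']
plate0 [(0.75, [0.571, 0.336, 0.036]), (0.64, [0.525, 0.197, 0.031])]
step [(0.57, [0.541, 0.264, 0.038])]
rack [(0.72, [0.496, -0.237, 0.002])]
can [(0.93, [0.57, -0.396, 0.18]), (0.65, [0.321, -0.285, 0.203]), (0.6, [0.601, -0.239, 0.139]), (0.58, [0.699, -0.395, 0.119])]
cap_top [(0.72, [0.604, -0.244, 0.179]), (0.68, [0.315, -0.3, 0.252]), (0.64, [0.578, -0.41, 0.242])]
tray [(0.84, [0.667, -0.089, -0.0])]
car_a [(0.96, [0.349, 0.119, 0.023]), (0.7, [0.43, 0.528, 0.02]), (0.56, [0.384, -0.017, 0
[... 583 characters left out ...]
 0.037])]
step [(0.7, [0.568, 0.288, 0.036])]
rack [(0.89, [0.495, -0.227, 0.003]), (0.4, [0.364, 0.127, 0.017])]
can [(0.72, [0.346, -0.279, 0.137]), (0.68, [0.6, -0.393, 0.136]), (0.59, [0.731, -0.387, 0.096])]
cap_top [(0.7, [0.588, -0.406, 0.23]), (0.48, [0.717, -0.399, 0.176]), (0.46, [0.325, -0.301, 0.245]), (0.42, [0.615, -0.241, 0.178])]
tray [(0.72, [0.662, -0.089, 0.002])]
car_a [(0.85, [0.363, 0.131, 0.019]), (0.78, [0.393, -0.008, 0.02]), (0.71, [0.44, 0.538, 0.024])]
cup [(0.71, [0.767, 0.149, 0.06])]
marker [(0.62, [0.368, -0.122, 0.01])]
loco [(0.8, [0.748, -0.236, 0.044])]
controller [(0.66, [0.426, -0.494, 0.031]), (0.63, [0.566, 0.29, 0.036]), (0.57, [0.556, 0.273, 0.032])]
```

View pics/top0.png

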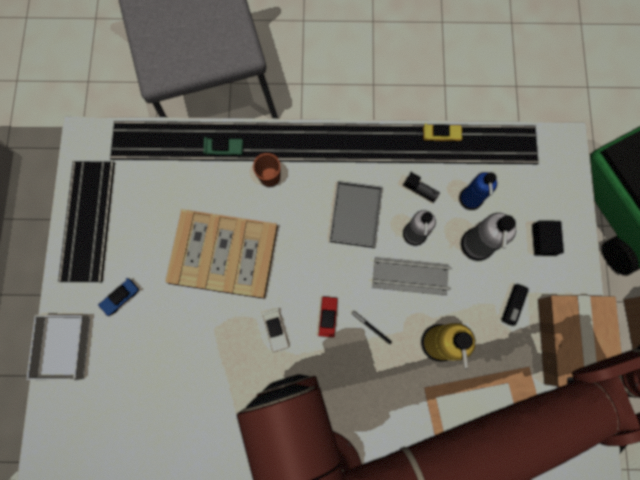

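View pics/scene0.png

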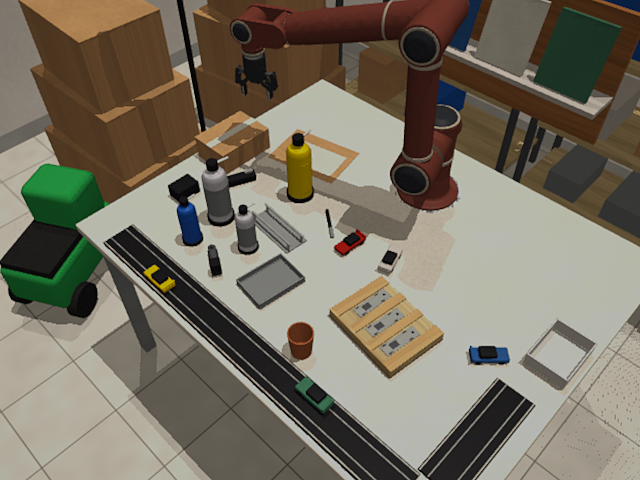

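The top view shows the step at (222,252) with 3 plates, the rack at (412,276), the grey tray at (356,214) and a whitish look-alike tray at (60,345).

The can candidates in the top view are small grey (420,226), big grey (488,237), blue (478,190) and yellow (447,342). The one meant is the small grey one: it isn't blue or yellow, it is the smaller of the two grey cans, and it stands just beyond the rack.

I'll measure the poses and confirm this in a crop.

```bash
cat > h.py <<'E'
from plant import *
import cv2,numpy as np
def ray(cal,uv):
    K,P=cal["camera_matrix"],cal["pose"]
    d=np.c_[np.asarray(uv,float).reshape(-1,2),np.ones(len(np.asarray(uv).reshape(-1,2)))]@np.linalg.inv(K).T
    return P[:3,3],(d*[1,-1,-1])@P[:3,:3].T
def plane(cal,uv,z):
    o,d=ray(cal,uv);return (o+d*((z-o[2])/d[:,2])[:,None])[:,:2]
def rects(cam,q,z,cal=None,grab=True):
    """(score, centre, long-axis yaw deg, size) of each region of q, projected to height z"""
    if grab: im=grab_frame(cam)
    cal=cal or get_calibration(cam);out=[]
    for r in regions_of(cam,q):
        v,u=np.nonzero(r["pixels"])
        if len(u)<20: continue
        p=plane(cal,np.c_[u,v],z).astype(np.float32)
        b=cv2.boxPoints(cv2.minAreaRect(p));e=[b[1]-b[0],b[2]-b[1]];e.sort(key=np.linalg.norm)
        a=np.degrees(np.arctan2(e[1][1],e[1][0]));a=(a+90)%180-90
        out.append((round(float(r["score"]),2),np.round(b.mean(0),4).tolist(),round(float(a),1),[round(float(np.linalg.norm(x)),3) for x in e]))
    return out
def proj(cal,p):
    P=cal["pose"];c=(np.asarray(p,float).reshape(-1,3)-P[:3,3])@P[:3,:3]*[1,-1,-1]
    q=c@cal["camera_matrix"].T;return q[:,:2]/q[:,2:]
E
python3 - <<'E'
from h import *
for c in("top","scene"):
    grab_frame(c)
    for q,z in(("plate0",.032),("step",.033),("rack",.035),("tray",.025),("cap_top",.18),("car_a",.03)):
        for r in rects(c,q,z,grab=False): print(c,q,r)
ims=[cv2.resize(cv2.imread("pics/top0.png")[180:310,150:300],None,fx=2.6,fy=2.6,interpolation=cv2.INTER_CUBIC),cv2.resize(cv2.imread("pics/top0.png")[180:310,360:510],None,fx=2.6,fy=2.6,interpolation=cv2.INTER_CUBIC)]
cv2.imwrite("pics/crop1.png",np.hstack(ims))
E
```

```text
top plate0 (0.73, [0.5504999756813049, 0.2667999863624573], -10.1, [0.037, 0.12])
top plate0 (0.71, [0.5687999725341797, 0.33660000562667847], -7.6, [0.039, 0.121])
top step (0.72, [0.5472999811172485, 0.2651999890804291], 81.6, [0.207, 0.267])
top rack (0.72, [0.49149999022483826, -0.23170000314712524], 85.3, [0.087, 0.203])
top tray (0.77, [0.6589000225067139, -0.08760000020265579], -7.1, [0.127, 0.175])
top cap_top (0.67, [0.5189999938011169, 0.23389999568462372], 81.5, [0.182, 0.238])
top cap_top (0.6, [0.5824999809265137, -0.42989999055862427], -27.8, [0.043, 0.081])
top cap_top (0.59, [0.30550000071525574, -0.32899999618530273], 23.0, [0.044, 0.078])
top cap_top (0.58, [0.7027000188827515, -0.4011000096797943], -20.5, [0.028, 0.049])
top cap_top (0.42, [0.6000999808311462, -0.24379999935626984], -22.7, [0.025, 0.051])
top cap_top (0.41, [0.46939998865127563, -0.20980000495910645], 85.0, [0.076, 0.182])
top cap_top (0.27, [0.7242000102996826, 0.1378999948501587], 0.6, [0.068, 0.085])
top car_a (0.68, [0.3822000026702881, -0.01590000092983246], -4.0, [0.043, 0.102])
top car_a (0.
[... 385 characters left out ...]
1.3, [0.218, 0.276])
scene rack (0.85, [0.5189999938011169, -0.21739999949932098], 84.3, [0.088, 0.213])
scene tray (0.64, [0.6722999811172485, -0.08100000023841858], -7.0, [0.143, 0.181])
scene cap_top (0.57, [0.6175000071525574, -0.24369999766349792], 19.8, [0.032, 0.052])
scene cap_top (0.56, [0.26510000228881836, -0.3662000000476837], 26.0, [0.051, 0.094])
scene cap_top (0.51, [0.5526999831199646, -0.4625000059604645], -46.6, [0.059, 0.06])
scene car_a (0.84, [0.3635999858379364, 0.12680000066757202], 18.8, [0.048, 0.114])
scene car_a (0.74, [0.44279998540878296, 0.5356000065803528], -48.5, [0.061, 0.106])
scene car_a (0.4, [0.6766999959945679, -0.07800000160932541], -7.0, [0.14, 0.179])
```

View pics/crop1.png

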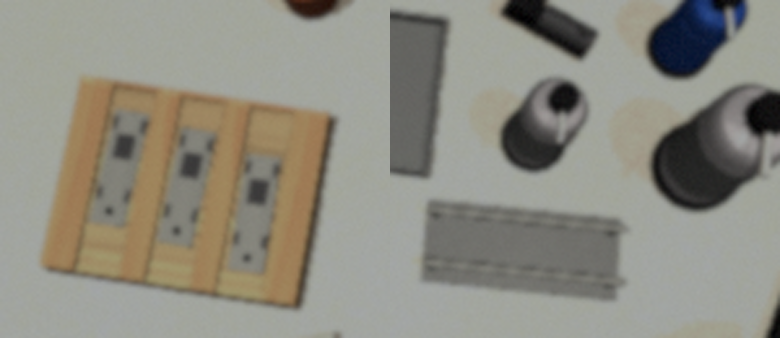

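There are three plates, and the can is confirmed as the small grey one beyond the rack. Next I lift clear, turn to the step's yaw and move over to the step.

{"fn": "apply_moves", "kwargs": {
  "targets": [
    {"translation": [0, 0, -0.3], "twist": 0.96, "hand": 0},
    {"translation": [0, 0, -0.3], "twist": 0.96, "hand": 0},
    {"translation": [0, 0, -0.3], "twist": 0.96, "hand": 0},
    {"translation": [0, 0, -0.3], "twist": 0.96, "hand": 0},
    {"translation": [0, 0, -0.3], "twist": 0.96, "hand": 0},
    {"translation": [0, 0, -0.3], "twist": 0.96, "hand": 0},
    {"translation": [0.2, -0.4, 0], "twist": 0, "hand": 0},
    {"translation": [0.2, -0.4, 0], "twist": 0, "hand": 0}
  ]
}}

```text
time: 2.7
tool_pos: [0.3108, -0.4955, 0.414]
tool_rot: [0.001, 0.997, -0.075, 0.001]
contact_force: [0.9, -0.2, -0.4]
gripper_width: -0.002
grasp_force: 0.0
```

{"fn": "apply_moves", "kwargs": {
  "targets": [
    {"translation": [0.05, -0.48, 0], "twist": 0, "hand": 0},
    {"translation": [0.05, -0.48, 0], "twist": 0, "hand": 0},
    {"translation": [0.05, -0.48, 0], "twist": 0, "hand": 0},
    {"translation": [0.05, -0.48, 0], "twist": 0, "hand": 0},
    {"translation": [0.05, -0.48, 0], "twist": 0, "hand": 0},
    {"translation": [0.05, -0.48, 0], "twist": 0, "hand": 0},
    {"translation": [0.05, -0.48, 0], "twist": 0, "hand": 0},
    {"translation": [0.05, -0.48, 0], "twist": 0, "hand": 0}
  ]
}}

```text
time: 3.5
tool_pos: [0.4069, -0.1197, 0.4128]
tool_rot: [0.0, 0.997, -0.074, 0.001]
contact_force: [0.8, 0.1, 0.8]
gripper_width: -0.001
grasp_force: 0.0
```

{"fn": "apply_moves", "kwargs": {
  "targets": [
    {"translation": [0, -0.45, 0], "twist": 0, "hand": 0},
    {"translation": [0, -0.45, 0], "twist": 0, "hand": 0},
    {"translation": [0, -0.45, 0], "twist": 0, "hand": 0},
    {"translation": [0, -0.45, 0], "twist": 0, "hand": 0},
    {"translation": [0, -0.45, 0], "twist": 0, "hand": 0},
    {"translation": [0, -0.45, 0], "twist": 0, "hand": 0},
    {"translation": [0, -0.45, 0], "twist": 0, "hand": 0},
    {"translation": [0, 0, 0], "twist": 0, "hand": 0}
  ]
}}

```text
time: 4.3
tool_pos: [0.453, 0.1941, 0.4118]
tool_rot: [-0.0, 0.997, -0.071, -0.001]
contact_force: [-0.6, -0.3, 0.3]
gripper_width: 0.0
grasp_force: 0.0
```

```bash
cat >> h.py <<'E'
def go(x,y,z,yaw):
    """shift in tool axes (units of 100 mm), twist (units .1 rad) to reach the target from the present pose"""
    s=state();q=s["tool_rot"];t=2*np.arctan2(q[2],q[1]);t=(t+np.pi)%(2*np.pi)-np.pi
    d=np.array([x,y,z])-s["tool_pos"];tw=np.radians(np.degrees(t)-yaw);tw=(tw+np.pi/2)%np.pi-np.pi/2
    a=t
    print("yaw",round(float(np.degrees(t)),1),"tool",np.round([10*(d[0]*np.cos(a)+d[1]*np.sin(a)),10*(d[0]*np.sin(a)-d[1]*np.cos(a)),-10*d[2]],2),"twist",round(10*float(tw),2),"force",np.round(s["contact_force"],1),"w",round(float(s["gripper_width"]),2))
E
python3 - <<'E'
from h import *
cal=get_calibration("wrist");im=grab_frame("wrist");cv2.imwrite("pics/w1.png",im[:,:,::-1])
print(np.round(cal["pose"][:3],3).tolist())
for r in rects("wrist","plate0",.032,cal,False)+rects("wrist","step",.036,cal,False):print(r)
print([(round(d["score"],2),np.round(d["point"],3).tolist()) for d in recognise("wrist","plate0")])
E
```

```text
[[-0.141, 0.938, 0.316, 0.533], [-0.99, -0.133, -0.046, 0.182], [-0.001, -0.319, 0.948, 0.555]]
(0.95, [0.5699999928474426, 0.33709999918937683], -10.3, [0.038, 0.12])
(0.85, [0.5246999859809875, 0.19740000367164612], -6.9, [0.037, 0.12])
(0.79, [0.5508999824523926, 0.26759999990463257], -9.2, [0.036, 0.12])
(0.27, [0.5486999750137329, 0.26759999990463257], 81.6, [0.203, 0.266])
(0.7, [0.5486999750137329, 0.2676999866962433], 81.9, [0.203, 0.262])
[(0.68, [0.553, 0.266, 0.029]), (0.58, [0.524, 0.195, 0.033]), (0.58, [0.576, 0.338, 0.035])]
```

View pics/w1.png

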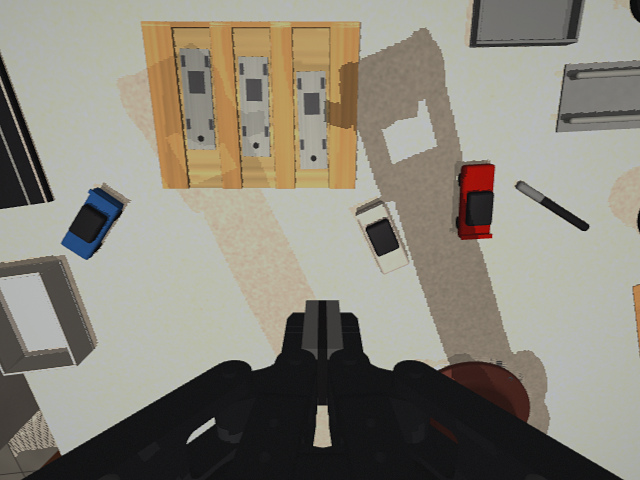

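```bash
python3 -c "
from h import *
go(.525,.198,.07,-8.4)"
```

```text
yaw -8.5 tool [ 0.69 -0.19  3.43] twist -0.02 force [ 0.3 -0.3 -0.2] w 0.0
```

{"fn": "apply_moves", "kwargs": {
  "targets": [
    {"translation": [0.23, 0, 0.42], "twist": 0, "hand": 0},
    {"translation": [0.23, -0.1, 0.42], "twist": 0, "hand": 0},
    {"translation": [0.23, -0.09, 0.42], "twist": 0, "hand": 0},
    {"translation": [0, 0, 0.48], "twist": 0, "hand": 0},
    {"translation": [0, 0, 0.48], "twist": 0, "hand": 0},
    {"translation": [0, 0, 0.48], "twist": 0, "hand": 0},
    {"translation": [0, 0, 0.45], "twist": 0, "hand": 0},
    {"translation": [0, 0, 0.28], "twist": 0, "hand": 0}
  ]
}}

```text
time: 5.3
tool_pos: [0.5225, 0.1962, 0.0657]
tool_rot: [0.001, 0.997, -0.075, -0.002]
contact_force: [-0.5, -0.3, 0.9]
gripper_width: -0.003
grasp_force: 0.0
```

{"fn": "apply_moves", "kwargs": {
  "targets": [
    {"translation": [0, 0, 0.06], "twist": 0, "hand": 0},
    {"translation": [0, 0, 0.06], "twist": 0, "hand": 0},
    {"translation": [0, 0, 0.02], "twist": 0, "hand": 0},
    {"translation": [0, 0, 0], "twist": 0, "hand": 0},
    {"translation": [0, 0, 0], "twist": 0, "hand": 0}
  ]
}}

```text
time: 5.8
tool_pos: [0.5258, 0.1988, 0.0575]
tool_rot: [-0.0, 0.997, -0.074, 0.002]
contact_force: [-0.1, 0.6, -0.4]
gripper_width: -0.001
grasp_force: 0.0
```

{"fn": "apply_moves", "kwargs": {
  "targets": [
    {"translation": [0, 0, 0.02], "twist": 0, "hand": 0},
    {"translation": [0, 0, 0.015], "twist": 0, "hand": 0},
    {"translation": [0, 0, 0], "twist": 0, "hand": 0},
    {"translation": [0, 0, 0], "twist": 0, "hand": 0}
  ]
}}

```text
time: 6.2
tool_pos: [0.5244, 0.1986, 0.0519]
tool_rot: [0.0, 0.997, -0.074, -0.0]
contact_force: [0.2, -0.1, -0.1]
gripper_width: 0.0
grasp_force: 0.0
```

{"fn": "apply_moves", "kwargs": {
  "targets": [
    {"translation": [0, 0, 0.012], "twist": 0, "hand": 0},
    {"translation": [0, 0, 0], "twist": 0, "hand": 0},
    {"translation": [0, 0, 0], "twist": 0, "hand": 0}
  ]
}}

```text
time: 6.5
tool_pos: [0.5244, 0.1986, 0.0507]
tool_rot: [0.0, 0.997, -0.074, -0.0]
contact_force: [-0.1, 0.1, 0.2]
gripper_width: 0.004
grasp_force: 0.0
```

{"fn": "apply_moves", "kwargs": {
  "targets": [
    {"translation": [0, 0, 0.012], "twist": 0, "hand": 0},
    {"translation": [0, 0, 0], "twist": 0, "hand": 0},
    {"translation": [0, 0, 0], "twist": 0, "hand": 0}
  ]
}}

```text
time: 6.8
tool_pos: [0.5245, 0.1986, 0.0495]
tool_rot: [0.0, 0.997, -0.074, -0.0]
contact_force: [-0.3, 0.1, 0.6]
gripper_width: -0.001
grasp_force: 0.0
```

{"fn": "apply_moves", "kwargs": {
  "targets": [
    {"translation": [0, 0, 0.012], "twist": 0, "hand": 0},
    {"translation": [0, 0, 0], "twist": 0, "hand": 0},
    {"translation": [0, 0, 0], "twist": 0, "hand": 0}
  ]
}}

```text
time: 7.1
tool_pos: [0.5245, 0.1986, 0.0483]
tool_rot: [0.0, 0.997, -0.074, -0.0]
contact_force: [-0.5, 0.9, 0.7]
gripper_width: 0.002
grasp_force: 0.0
```

```bash
python3 -c "
from h import *
im=grab_frame('wrist');cv2.imwrite('pics/w2.png',im[:,:,::-1]);s=state();print(s['tool_pos'],s['contact_force'])"
```

```text
[0.5244621  0.19859469 0.04836967] [-0.40741454 -0.30625819  1.02039029]
```

View pics/w2.png

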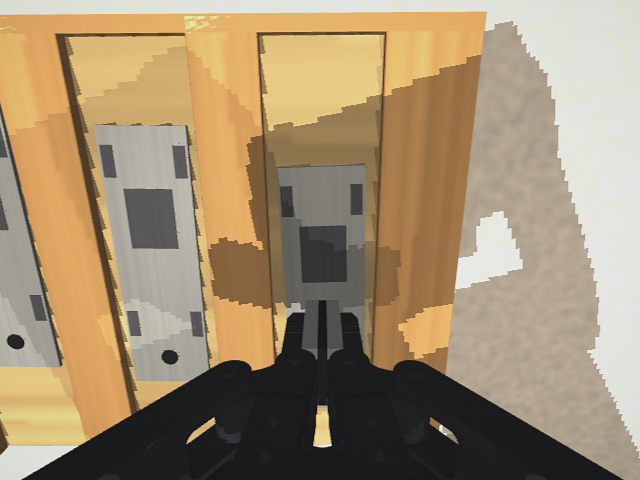

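The fingertips (322,305) sit over the middle of the right-hand plate and are barely touching. I keep lowering in small steps.

{"fn": "apply_moves", "kwargs": {
  "targets": [
    {"translation": [0, 0, 0.01], "twist": 0, "hand": 0},
    {"translation": [0, 0, 0], "twist": 0, "hand": 0},
    {"translation": [0, 0, 0], "twist": 0, "hand": 0}
  ]
}}

```text
time: 7.45
tool_pos: [0.5244, 0.1986, 0.0474]
tool_rot: [0.0, 0.997, -0.074, -0.0]
contact_force: [0.2, -0.1, -0.2]
gripper_width: 0.001
grasp_force: 0.0
```

{"fn": "apply_moves", "kwargs": {
  "targets": [
    {"translation": [0, 0, 0.01], "twist": 0, "hand": 0},
    {"translation": [0, 0, 0], "twist": 0, "hand": 0},
    {"translation": [0, 0, 0], "twist": 0, "hand": 0}
  ]
}}

```text
time: 7.75
tool_pos: [0.5245, 0.1986, 0.0464]
tool_rot: [0.0, 0.997, -0.074, -0.0]
contact_force: [0.2, 1.2, -0.0]
gripper_width: 0.002
grasp_force: 0.0
```

{"fn": "apply_moves", "kwargs": {
  "targets": [
    {"translation": [0, 0, 0.015], "twist": 0, "hand": 0},
    {"translation": [0, 0, 0], "twist": 0, "hand": 0},
    {"translation": [0, 0, 0], "twist": 0, "hand": 0}
  ]
}}

```text
time: 8.05
tool_pos: [0.5244, 0.1986, 0.0448]
tool_rot: [0.0, 0.997, -0.074, -0.0]
contact_force: [0.1, 0.3, -0.1]
gripper_width: 0.002
grasp_force: 0.0
```

{"fn": "apply_moves", "kwargs": {
  "targets": [
    {"translation": [0, 0, 0.01], "twist": 0, "hand": 0},
    {"translation": [0, 0, 0], "twist": 0, "hand": 0},
    {"translation": [0, 0, 0], "twist": 0, "hand": 0}
  ]
}}

```text
time: 8.35
tool_pos: [0.5244, 0.1986, 0.0439]
tool_rot: [0.0, 0.997, -0.074, -0.0]
contact_force: [-0.4, -0.3, 0.1]
gripper_width: 0.001
grasp_force: 0.0
```

{"fn": "apply_moves", "kwargs": {
  "targets": [
    {"translation": [0, 0, 0.015], "twist": 0, "hand": 0},
    {"translation": [0, 0, 0], "twist": 0, "hand": 0},
    {"translation": [0, 0, 0], "twist": 0, "hand": 0}
  ]
}}

```text
time: 8.65
tool_pos: [0.5244, 0.1986, 0.0423]
tool_rot: [0.0, 0.997, -0.074, -0.0]
contact_force: [-0.7, -0.8, -0.2]
gripper_width: 0.002
grasp_force: 0.0
```

```bash
python3 -c "
from h import *
im=grab_frame('scene');c=get_calibration('scene');u,v=proj(c,[.5245,.1986,.04])[0].astype(int);cv2.imwrite('pics/s2.png',cv2.resize(im[v-70:v+70,u-90:u+90,::-1],None,fx=4,fy=4,interpolation=cv2.INTER_CUBIC))
print(state()['contact_force'])"
```

```text
[ 0.08621918 -0.03938967 -0.0191371 ]
```

View pics/s2.png

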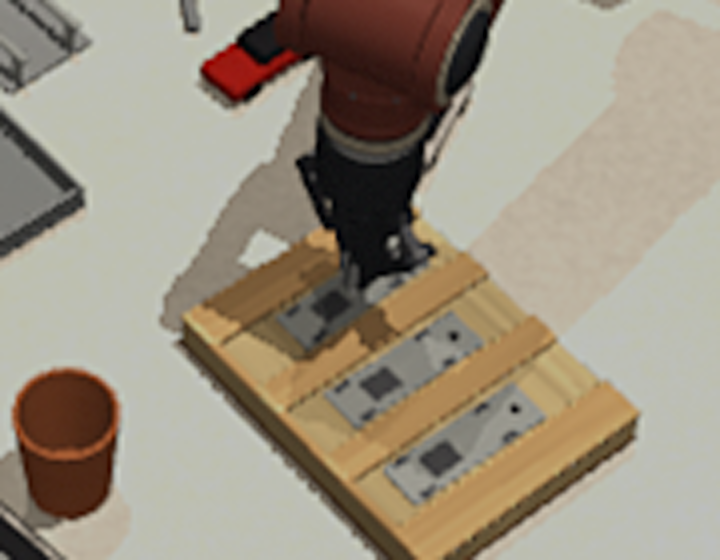

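The fingers (365,285 in the crop) are just above the plate's middle, so I keep lowering.

{"fn": "apply_moves", "kwargs": {
  "targets": [
    {"translation": [0, 0, 0.012], "twist": 0, "hand": 0},
    {"translation": [0, 0, 0], "twist": 0, "hand": 0},
    {"translation": [0, 0, 0], "twist": 0, "hand": 0}
  ]
}}

```text
time: 9.0
tool_pos: [0.5244, 0.1986, 0.0411]
tool_rot: [0.0, 0.997, -0.074, -0.0]
contact_force: [-0.5, -0.5, -0.1]
gripper_width: 0.002
grasp_force: 0.0
```

{"fn": "apply_moves", "kwargs": {
  "targets": [
    {"translation": [0, 0, 0.01], "twist": 0, "hand": 0},
    {"translation": [0, 0, 0], "twist": 0, "hand": 0},
    {"translation": [0, 0, 0], "twist": 0, "hand": 0}
  ]
}}

```text
time: 9.3
tool_pos: [0.5245, 0.1986, 0.0401]
tool_rot: [0.0, 0.997, -0.074, -0.0]
contact_force: [-1.1, -1.1, 0.3]
gripper_width: 0.002
grasp_force: 0.0
```

{"fn": "apply_moves", "kwargs": {
  "targets": [
    {"translation": [0, 0, 0.012], "twist": 0, "hand": 0},
    {"translation": [0, 0, 0], "twist": 0, "hand": 0},
    {"translation": [0, 0, 0], "twist": 0, "hand": 0}
  ]
}}

```text
time: 9.6
tool_pos: [0.5244, 0.1986, 0.0389]
tool_rot: [0.0, 0.997, -0.074, -0.0]
contact_force: [-1.1, -0.1, 0.5]
gripper_width: -0.001
grasp_force: 0.0
```

{"fn": "apply_moves", "kwargs": {
  "targets": [
    {"translation": [0, 0, 0.012], "twist": 0, "hand": 0},
    {"translation": [0, 0, 0], "twist": 0, "hand": 0},
    {"translation": [0, 0, 0], "twist": 0, "hand": 0}
  ]
}}

```text
time: 9.9
tool_pos: [0.5244, 0.1986, 0.0377]
tool_rot: [0.0, 0.997, -0.074, -0.0]
contact_force: [0.1, -1.4, 0.7]
gripper_width: 0.002
grasp_force: 0.0
```

{"fn": "apply_moves", "kwargs": {
  "targets": [
    {"translation": [0, 0, 0.015], "twist": 0, "hand": 0},
    {"translation": [0, 0, 0], "twist": 0, "hand": 0},
    {"translation": [0, 0, 0], "twist": 0, "hand": 0}
  ]
}}

```text
time: 10.2
tool_pos: [0.5244, 0.1986, 0.0362]
tool_rot: [0.0, 0.997, -0.074, -0.0]
contact_force: [0.5, 0.8, 0.4]
gripper_width: 0.002
grasp_force: 0.0
```

{"fn": "apply_moves", "kwargs": {
  "targets": [
    {"translation": [0, 0, 0.015], "twist": 0, "hand": 0},
    {"translation": [0, 0, 0], "twist": 0, "hand": 0},
    {"translation": [0, 0, 0], "twist": 0, "hand": 0}
  ]
}}

```text
time: 10.5
tool_pos: [0.5244, 0.1986, 0.0347]
tool_rot: [0.0, 0.997, -0.074, -0.0]
contact_force: [0.1, -0.1, 0.1]
gripper_width: -0.003
grasp_force: 0.0
```

```bash
python3 -c "
from h import *
im=grab_frame('wrist');c=get_calibration('wrist');cv2.imwrite('pics/w3.png',cv2.resize(im[100:400,200:480,::-1],None,fx=2,fy=2));s=state();print(s['tool_pos'],s['contact_force'],s['joint_pos'],c['pose'][:3,3])
for r in rects('wrist','plate0',.032,c,False):print(r)
t=s['tool_pos']
for d in(0,.01,.022): print(d,proj(c,t-[0,0,d]))"
```

```text
[0.52445138 0.19859484 0.03475495] [ 0.1837496  -1.52795925  0.62252632] [2.29281943e-01 1.09274983e-01 1.90629686e+00 4.58704832e-06
 1.12611141e+00 1.94827940e+00] [0.60425738 0.18564311 0.17771603]
(0.94, [0.5241000056266785, 0.1964000016450882], -6.3, [0.037, 0.122])
(0.94, [0.54339998960495, 0.32330000400543213], -23.3, [0.018, 0.081])
(0.82, [0.5508999824523926, 0.26759999990463257], -9.2, [0.038, 0.122])
0 [[319.4982048  317.36326425]]
0.01 [[319.63865002 306.03757932]]
0.022 [[319.78787531 294.00385888]]
```

View pics/w3.png

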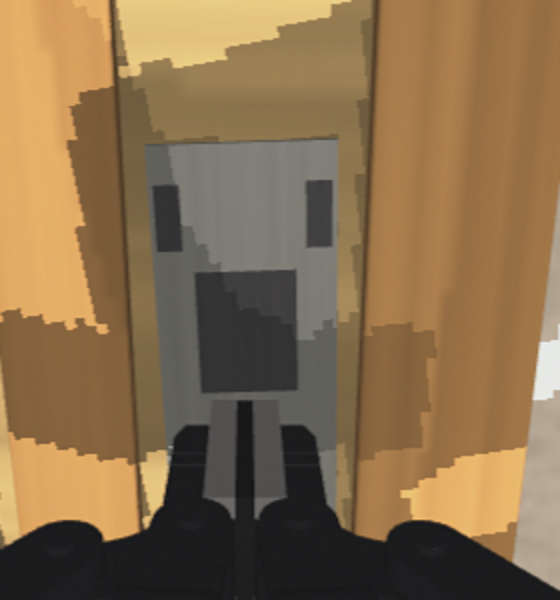

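No contact yet: the tip ends at (322,300) and its depth is still unclear. I continue down carefully.

{"fn": "apply_moves", "kwargs": {
  "targets": [
    {"translation": [0, 0, 0.015], "twist": 0, "hand": 0},
    {"translation": [0, 0, 0], "twist": 0, "hand": 0},
    {"translation": [0, 0, 0], "twist": 0, "hand": 0}
  ]
}}

```text
time: 10.9
tool_pos: [0.5245, 0.1986, 0.0333]
tool_rot: [-0.0, 0.997, -0.074, -0.0]
contact_force: [-0.4, 0.0, -0.2]
gripper_width: 0.002
grasp_force: 0.1
```

{"fn": "apply_moves", "kwargs": {
  "targets": [
    {"translation": [0, 0, 0.015], "twist": 0, "hand": 0},
    {"translation": [0, 0, 0], "twist": 0, "hand": 0},
    {"translation": [0, 0, 0], "twist": 0, "hand": 0}
  ]
}}

```text
time: 11.2
tool_pos: [0.5249, 0.1987, 0.0333]
tool_rot: [-0.0, 0.997, -0.074, 0.0]
contact_force: [-3.4, -1.2, 7.0]
gripper_width: 0.0
grasp_force: 3.8
```

Contact is made at 7 N, with the tip much nearer the TCP than stated. I slide the plate out.

{"fn": "apply_moves", "kwargs": {
  "targets": [
    {"translation": [-0.06, 0, 0], "twist": 0, "hand": 0},
    {"translation": [-0.1, 0, 0], "twist": 0, "hand": 0},
    {"translation": [-0.1, 0, 0], "twist": 0, "hand": 0},
    {"translation": [-0.1, 0, 0], "twist": 0, "hand": 0},
    {"translation": [-0.1, 0, 0], "twist": 0, "hand": 0},
    {"translation": [-0.1, 0, 0], "twist": 0, "hand": 0},
    {"translation": [-0.06, 0, 0], "twist": 0, "hand": 0},
    {"translation": [0, 0, 0], "twist": 0, "hand": 0}
  ]
}}

```text
time: 12.0
tool_pos: [0.4632, 0.2083, 0.0332]
tool_rot: [-0.0, 0.997, -0.074, 0.001]
contact_force: [-0.4, 0.3, 9.0]
gripper_width: -0.0
grasp_force: 4.2
```

```bash
python3 -c "
from h import *
im=grab_frame('wrist');c=get_calibration('wrist');cv2.imwrite('pics/w4.png',im[:,:,::-1]);print(state()['contact_force'])
for r in rects('wrist','plate0',.032,c,False):print(r)
for r in rects('scene','plate0',.032):print(r)"
```

```text
[-0.92237712 -0.06112196  9.25848823]
(0.68, [0.5400999784469604, 0.26910001039505005], -9.3, [0.037, 0.098])
(0.64, [0.4657000005245209, 0.20559999346733093], -6.2, [0.037, 0.122])
(0.45, [0.5123000144958496, 0.3278999924659729], -23.2, [0.002, 0.01])
(0.81, [0.5752999782562256, 0.33649998903274536], -9.8, [0.036, 0.118])
(0.73, [0.5562999844551086, 0.2662000060081482], -9.7, [0.041, 0.119])
(0.61, [0.4909000098705292, 0.20409999787807465], -6.7, [0.036, 0.082])
(0.28, [0.398499995470047, -0.007199999876320362], -4.2, [0.06, 0.113])
```

View pics/w4.png

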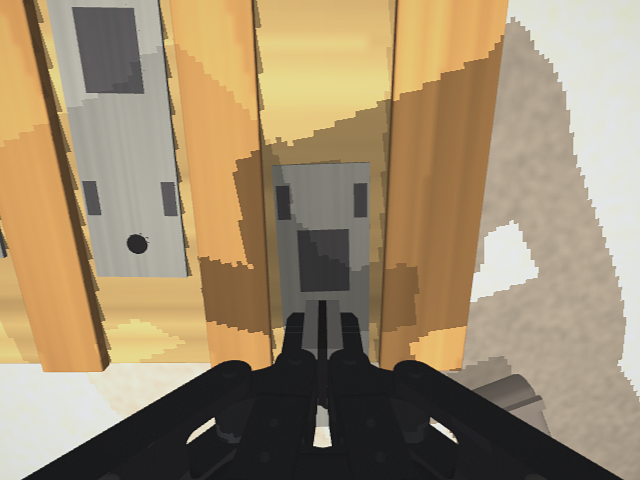

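The plate followed: its centre is near (0.4645,0.207) with yaw about -6°, and its front end overhangs about 35 mm. I lift, back up, open and look.

{"fn": "apply_moves", "kwargs": {
  "targets": [
    {"translation": [0, 0, -0.1], "twist": 0, "hand": 0},
    {"translation": [0, 0, -0.4], "twist": 0, "hand": 0},
    {"translation": [-0.21, 0.015, 0], "twist": -0.2, "hand": 0.65},
    {"translation": [-0.22, 0.015, 0], "twist": -0.2, "hand": 0.65},
    {"translation": [0, 0, 0], "twist": 0, "hand": 0.65},
    {"translation": [0, 0, 0], "twist": 0, "hand": 0.65},
    {"translation": [0, 0, 0], "twist": 0, "hand": 0.65},
    {"translation": [0, 0, 0], "twist": 0, "hand": 0.65}
  ]
}}

```text
time: 13.0
tool_pos: [0.4206, 0.2106, 0.0817]
tool_rot: [0.0, 0.999, -0.054, -0.0]
contact_force: [-0.1, -0.2, 0.0]
gripper_width: 0.65
grasp_force: 0.0
```

```bash
python3 -c "
from h import *
im=grab_frame('wrist');c=get_calibration('wrist');cv2.imwrite('pics/w5.png',im[:,:,::-1])
for r in rects('wrist','plate0',.032,c,False):print(r)
t=state()['tool_pos'];print(t)
for d in(0,.01,.022): print(d,proj(c,t+[.011,0.0,-d]))"
```

```text
(0.93, [0.5364999771118164, 0.336899995803833], -9.2, [0.027, 0.054])
(0.55, [0.5238999724388123, 0.271699994802475], -9.1, [0.038, 0.065])
[0.42059    0.21059282 0.08173254]
0 [[316.63673655 293.64503084]]
0.01 [[316.94108644 283.42517311]]
0.022 [[317.26364586 272.59385229]]
```

View pics/w5.png

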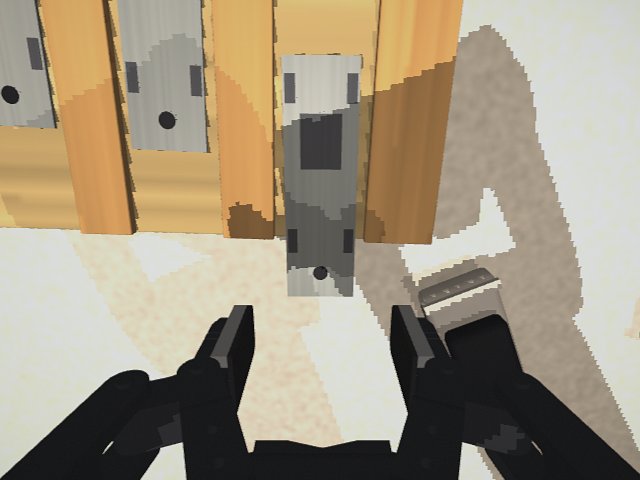

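The pads are at (240,330) and (405,330), centred on the overhanging end at (320,270). Opening draws the tips back further, so I go down in stages and watch the force.

{"fn": "apply_moves", "kwargs": {
  "targets": [
    {"translation": [0, 0, 0.2], "twist": 0, "hand": 0.65},
    {"translation": [0, 0, 0.2], "twist": 0, "hand": 0.65},
    {"translation": [0, 0, 0.1], "twist": 0, "hand": 0.65},
    {"translation": [0, 0, 0.05], "twist": 0, "hand": 0.65},
    {"translation": [0, 0, 0.05], "twist": 0, "hand": 0.65},
    {"translation": [0, 0, 0], "twist": 0, "hand": 0.65}
  ]
}}

```text
time: 13.7
tool_pos: [0.4202, 0.2107, 0.0217]
tool_rot: [0.0, 0.999, -0.054, -0.0]
contact_force: [-0.8, 0.9, 0.3]
gripper_width: 0.65
grasp_force: 0.0
```

{"fn": "apply_moves", "kwargs": {
  "targets": [
    {"translation": [0, 0, 0.05], "twist": 0, "hand": 0.65},
    {"translation": [0, 0, 0.03], "twist": 0, "hand": 0.65},
    {"translation": [0, 0, 0], "twist": 0, "hand": 0.65}
  ]
}}

```text
time: 14.0
tool_pos: [0.42, 0.2106, 0.0135]
tool_rot: [0.0, 0.999, -0.054, -0.0]
contact_force: [-0.5, -1.2, -0.4]
gripper_width: 0.647
grasp_force: 0.0
```

{"fn": "apply_moves", "kwargs": {
  "targets": [
    {"translation": [0, 0, 0], "twist": 0, "hand": 0.1},
    {"translation": [0, 0, 0], "twist": 0, "hand": 0.1},
    {"translation": [0, 0, 0], "twist": 0, "hand": 0.1},
    {"translation": [0, 0, 0], "twist": 0, "hand": 0.1},
    {"translation": [0, 0, 0], "twist": 0, "hand": 0.1},
    {"translation": [0, 0, 0], "twist": 0, "hand": 0.1}
  ]
}}

```text
time: 14.6
tool_pos: [0.4204, 0.2108, 0.0141]
tool_rot: [-0.0, 0.999, -0.054, 0.0]
contact_force: [-0.7, -0.7, 4.4]
gripper_width: 0.392
grasp_force: 59.3
```

Gripped at 59 N with opening 0.39. I'm using rack slots y = +78, +18 and -42 mm, which keeps the arm well away from the yellow can. Lift and carry.

{"fn": "apply_moves", "kwargs": {
  "targets": [
    {"translation": [0, 0, -0.1], "twist": 0, "hand": 0.1},
    {"translation": [0, 0, -0.4], "twist": 0, "hand": 0.1},
    {"translation": [0, 0, -0.4], "twist": 0, "hand": 0.1},
    {"translation": [0, 0, -0.4], "twist": 0, "hand": 0.1},
    {"translation": [0, 0.2, 0], "twist": -0.1, "hand": 0.1},
    {"translation": [0.1, 0.35, 0], "twist": -0.1, "hand": 0.1},
    {"translation": [0.1, 0.4, 0], "twist": 0, "hand": 0.1},
    {"translation": [0.1, 0.4, 0], "twist": 0, "hand": 0.1}
  ]
}}

```text
time: 15.4
tool_pos: [0.4373, 0.0724, 0.1442]
tool_rot: [0.0, 0.999, -0.043, 0.0]
contact_force: [0.5, -0.4, -1.0]
gripper_width: 0.39
grasp_force: 59.8
```

{"fn": "apply_moves", "kwargs": {
  "targets": [
    {"translation": [0.1, 0.4, 0], "twist": 0, "hand": 0.1},
    {"translation": [0.1, 0.4, 0], "twist": 0, "hand": 0.1},
    {"translation": [0.1, 0.4, 0], "twist": 0, "hand": 0.1},
    {"translation": [0.1, 0.4, 0], "twist": 0, "hand": 0.1},
    {"translation": [0, 0.3, 0], "twist": 0, "hand": 0.1},
    {"translation": [0, 0.2, 0], "twist": 0, "hand": 0.1},
    {"translation": [0, 0, 0], "twist": 0, "hand": 0.1},
    {"translation": [0, 0, 0], "twist": 0, "hand": 0.1}
  ]
}}

```text
time: 16.2
tool_pos: [0.4585, -0.139, 0.1438]
tool_rot: [-0.0, 0.999, -0.045, -0.0]
contact_force: [0.0, -0.0, -1.3]
gripper_width: 0.39
grasp_force: 59.8
```

```bash
python3 -c "
from h import *
s=state()
go(.4556,-.1524,.06,-4.7)
im=grab_frame('scene');c=get_calibration('scene');
print(s['tool_pos'])
for z in (s['tool_pos'][2]+.018,):
  for r in rects('scene','plate0',z,grab=False):print(z,r)
print([(round(d['score'],2),np.round(d['point'],3).tolist()) for d in recognise('scene','plate0')])
print([(round(d['score'],2),np.round(d['point'],3).tolist()) for d in recognise('scene','rack')])
c=get_calibration('wrist');im=grab_frame('wrist');cv2.imwrite('pics/w6.png',im[:,:,::-1])"
```

```text
yaw -5.1 tool [-0.02  0.14  0.84] twist -0.07 force [ 0.  -0.  -1.3] w 0.39
[ 0.45851944 -0.13902807  0.14377359]
0.16177359437840141 (0.84, [0.6331999897956848, 0.3179999887943268], -9.5, [0.035, 0.11])
0.16177359437840141 (0.78, [0.5131000280380249, -0.14259999990463257], -3.3, [0.038, 0.117])
[(0.83, [0.556, 0.272, 0.032]), (0.7, [0.57, 0.338, 0.032]), (0.69, [0.511, -0.142, 0.162]), (0.49, [0.426, -0.494, 0.03])]
[(0.79, [0.498, -0.223, 0.003])]
```

View pics/w6.png

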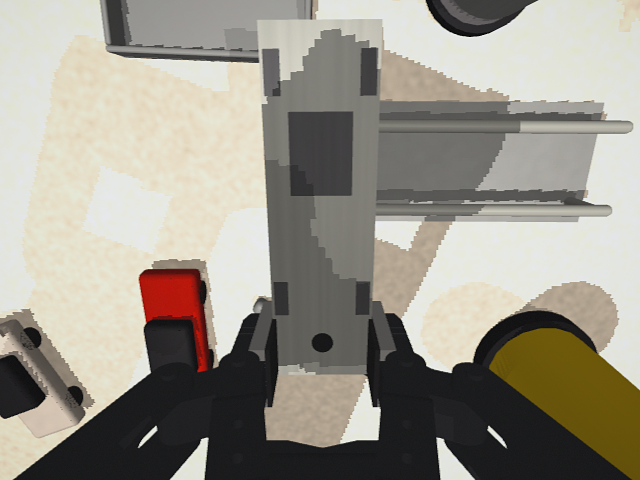

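The plate is held level (320,200), and the rack bars run along v≈127 and v≈210, ending at (632,127) and (610,210). Next I compute the rack pose from these.

```bash
python3 -c "
from h import *
c=get_calibration('wrist')
p=plane(c,[[632,127],[610,210],[385,127],[385,211]],.033);print(p)
ey=(p[2]-p[0]);ey/=np.linalg.norm(ey);e2=p[3]-p[1];e2/=np.linalg.norm(e2);print('yaw',np.degrees(np.arctan2(-ey[0],ey[1])),np.degrees(np.arctan2(-e2[0],e2[1])),'origin',p[:2].mean(0)+.098*ey)
z=state()['tool_pos'][2]+.018
print(plane(c,[[258,20],[383,20],[275,373],[370,373]],z)-state()['tool_pos'][:2])"
```

```text
[[ 0.51427595 -0.34018656]
 [ 0.46090775 -0.33441487]
 [ 0.52770339 -0.18504543]
 [ 0.47329103 -0.18316682]]
yaw -4.946612255038611 -4.680597404862289 origin [ 0.49604214 -0.23966572]
[[ 0.10726651  0.00811243]
 [ 0.1041762  -0.02755685]
 [-0.01254228  0.01826005]
 [-0.01568927 -0.01821514]]
```

{"fn": "apply_moves", "kwargs": {
  "targets": [
    {"translation": [-0.03, 0.16, 0], "twist": 0, "hand": 0.1},
    {"translation": [0, 0, 0.3], "twist": 0, "hand": 0.1},
    {"translation": [0, 0, 0.3], "twist": 0, "hand": 0.1},
    {"translation": [0, 0, 0.3], "twist": 0, "hand": 0.1},
    {"translation": [0, 0, 0.2], "twist": 0, "hand": 0.1},
    {"translation": [0, 0, 0.1], "twist": 0, "hand": 0.1},
    {"translation": [0, 0, 0.03], "twist": 0, "hand": 0.1},
    {"translation": [0, 0, 0], "twist": 0, "hand": 0.1}
  ]
}}

```text
time: 17.25
tool_pos: [0.4548, -0.1548, 0.0213]
tool_rot: [0.0, 0.999, -0.044, 0.0]
contact_force: [-0.6, -0.7, -0.6]
gripper_width: 0.387
grasp_force: 59.8
```

{"fn": "apply_moves", "kwargs": {
  "targets": [
    {"translation": [0, 0, 0.01], "twist": 0, "hand": 0.1},
    {"translation": [0, 0, 0], "twist": 0, "hand": 0.1},
    {"translation": [0, 0, 0], "twist": 0, "hand": 0.1}
  ]
}}

```text
time: 17.55
tool_pos: [0.455, -0.1551, 0.0207]
tool_rot: [0.0, 0.999, -0.044, 0.001]
contact_force: [0.7, 0.2, -1.1]
gripper_width: 0.394
grasp_force: 59.8
```

{"fn": "apply_moves", "kwargs": {
  "targets": [
    {"translation": [0, 0, 0.02], "twist": 0, "hand": 0.1},
    {"translation": [0, 0, 0], "twist": 0, "hand": 0.1},
    {"translation": [0, 0, 0], "twist": 0, "hand": 0.1}
  ]
}}

```text
time: 17.85
tool_pos: [0.4551, -0.1552, 0.0187]
tool_rot: [0.0, 0.999, -0.044, 0.001]
contact_force: [-1.9, -0.5, 4.7]
gripper_width: 0.391
grasp_force: 60.2
```

{"fn": "apply_moves", "kwargs": {
  "targets": [
    {"translation": [0, 0, 0], "twist": 0, "hand": 0.55},
    {"translation": [0, 0, 0], "twist": 0, "hand": 0.55},
    {"translation": [0, 0, 0], "twist": 0, "hand": 0.55},
    {"translation": [0, 0, -0.1], "twist": 0, "hand": 0.55},
    {"translation": [0, 0, -0.3], "twist": 0, "hand": 0.55},
    {"translation": [0, 0, -0.4], "twist": 0, "hand": 0.2},
    {"translation": [0, 0, -0.4], "twist": 0, "hand": 0},
    {"translation": [0, 0, 0], "twist": 0, "hand": 0}
  ]
}}

```text
time: 18.65
tool_pos: [0.4583, -0.1568, 0.1455]
tool_rot: [0.003, 0.999, -0.044, 0.006]
contact_force: [0.8, -1.2, 0.7]
gripper_width: 0.041
grasp_force: 0.0
```

```bash
python3 -c "
from h import *
c=get_calibration('wrist');grab_frame('wrist')
for r in rects('wrist','plate0',.037,c,False):print(r)
go(.551,.2675,.06,-8.4)"
```

```text
(0.81, [0.5013999938964844, -0.1597999930381775], -4.8, [0.037, 0.121])
yaw -5.1 tool [ 0.58 -4.3   0.8 ] twist 0.58 force [-0.2 -0.8 -0.6] w -0.0
```

{"fn": "apply_moves", "kwargs": {
  "targets": [
    {"translation": [0, 0, 0], "twist": 0.58, "hand": 0},
    {"translation": [0.03, -0.45, 0], "twist": 0, "hand": 0},
    {"translation": [0.03, -0.45, 0], "twist": 0, "hand": 0},
    {"translation": [0.03, -0.45, 0], "twist": 0, "hand": 0},
    {"translation": [0.03, -0.45, 0], "twist": 0, "hand": 0},
    {"translation": [0.03, -0.45, 0], "twist": 0, "hand": 0},
    {"translation": [0.03, -0.45, 0], "twist": 0, "hand": 0},
    {"translation": [0.03, -0.45, 0], "twist": 0, "hand": 0}
  ]
}}

```text
time: 19.55
tool_pos: [0.5197, 0.1555, 0.1358]
tool_rot: [0.0, 0.997, -0.073, -0.002]
contact_force: [1.0, 0.3, 0.2]
gripper_width: -0.001
grasp_force: 0.0
```

{"fn": "apply_moves", "kwargs": {
  "targets": [
    {"translation": [0.03, -0.45, 0], "twist": 0, "hand": 0},
    {"translation": [0.03, -0.45, 0], "twist": 0, "hand": 0},
    {"translation": [0.03, -0.28, 0.2], "twist": 0, "hand": 0},
    {"translation": [0, 0, 0.3], "twist": 0, "hand": 0},
    {"translation": [0, 0, 0.3], "twist": 0, "hand": 0},
    {"translation": [0, 0, 0.2], "twist": 0, "hand": 0},
    {"translation": [0, 0, 0], "twist": 0, "hand": 0},
    {"translation": [0, 0, 0], "twist": 0, "hand": 0}
  ]
}}

```text
time: 20.35
tool_pos: [0.5456, 0.2687, 0.0357]
tool_rot: [0.001, 0.997, -0.073, -0.002]
contact_force: [-0.4, -0.8, -0.4]
gripper_width: -0.003
grasp_force: 0.0
```

```bash
python3 -c "
from h import *
go(.552,.267,.0335,-8.4)"
```

```text
yaw -8.4 tool [0.07 0.01 0.02] twist 0.0 force [-0.4 -0.8 -0.4] w -0.0
```

{"fn": "apply_moves", "kwargs": {
  "targets": [
    {"translation": [0, 0, 0.02], "twist": 0, "hand": 0},
    {"translation": [0, 0, 0.01], "twist": 0, "hand": 0},
    {"translation": [0, 0, 0], "twist": 0, "hand": 0},
    {"translation": [0, 0, 0], "twist": 0, "hand": 0}
  ]
}}

```text
time: 20.75
tool_pos: [0.547, 0.2691, 0.0348]
tool_rot: [0.0, 0.997, -0.073, -0.0]
contact_force: [0.2, 0.2, -0.9]
gripper_width: 0.001
grasp_force: 0.0
```

{"fn": "apply_moves", "kwargs": {
  "targets": [
    {"translation": [0, 0, 0.015], "twist": 0, "hand": 0},
    {"translation": [0, 0, 0.012], "twist": 0, "hand": 0},
    {"translation": [0, 0, 0], "twist": 0, "hand": 0},
    {"translation": [0, 0, 0], "twist": 0, "hand": 0}
  ]
}}

```text
time: 21.15
tool_pos: [0.5475, 0.2693, 0.0333]
tool_rot: [-0.0, 0.997, -0.073, 0.0]
contact_force: [-2.3, -1.4, 5.1]
gripper_width: 0.0
grasp_force: 2.6
```

{"fn": "apply_moves", "kwargs": {
  "targets": [
    {"translation": [-0.07, 0, 0.003], "twist": 0, "hand": 0},
    {"translation": [-0.12, 0, 0], "twist": 0, "hand": 0},
    {"translation": [-0.12, 0, 0], "twist": 0, "hand": 0},
    {"translation": [-0.12, 0, 0], "twist": 0, "hand": 0},
    {"translation": [-0.12, 0, 0], "twist": 0, "hand": 0},
    {"translation": [-0.12, 0, 0], "twist": 0, "hand": 0},
    {"translation": [-0.12, 0, 0], "twist": 0, "hand": 0},
    {"translation": [0, 0, 0], "twist": 0, "hand": 0}
  ]
}}

```text
time: 21.95
tool_pos: [0.468, 0.2815, 0.0332]
tool_rot: [-0.001, 0.997, -0.073, 0.0]
contact_force: [-2.9, 0.1, 8.2]
gripper_width: -0.001
grasp_force: 4.4
```

```bash
python3 -c "
from h import *
c=get_calibration('wrist');grab_frame('wrist')
for r in rects('wrist','plate0',.032,c,False):print(r)
for r in rects('scene','plate0',.032):print(r)
print(state()['tool_pos'])"
```

```text
(0.96, [0.47600001096725464, 0.27889999747276306], -9.3, [0.037, 0.121])
(0.9, [0.551800012588501, 0.3398999869823456], -9.3, [0.038, 0.083])
(0.92, [0.5756999850273132, 0.33640000224113464], -8.1, [0.038, 0.12])
(0.69, [0.4961000084877014, 0.2754000127315521], -8.9, [0.04, 0.089])
[0.46799768 0.28151107 0.03321647]
```

{"fn": "apply_moves", "kwargs": {
  "targets": [
    {"translation": [0, 0, -0.1], "twist": 0, "hand": 0},
    {"translation": [0, 0, -0.4], "twist": 0, "hand": 0},
    {"translation": [-0.18, 0, 0], "twist": 0.15, "hand": 0.65},
    {"translation": [-0.19, 0, 0], "twist": 0, "hand": 0.65},
    {"translation": [0, 0, 0], "twist": 0, "hand": 0.65},
    {"translation": [0, 0, 0], "twist": 0, "hand": 0.65},
    {"translation": [0, 0, 0], "twist": 0, "hand": 0.65},
    {"translation": [0, 0, 0], "twist": 0, "hand": 0.65}
  ]
}}

```text
time: 22.95
tool_pos: [0.4327, 0.2862, 0.0817]
tool_rot: [0.0, 0.997, -0.081, -0.0]
contact_force: [0.6, 0.0, -0.5]
gripper_width: 0.651
grasp_force: 0.0
```

```bash
python3 -c "
from h import *
go(.4316,.2863,.0137,-9.3)"
```

```text
yaw -9.3 tool [-0.01  0.    0.68] twist 0.01 force [ 0.6  0.  -0.5] w 0.65
```

{"fn": "apply_moves", "kwargs": {
  "targets": [
    {"translation": [-0.01, 0, 0.2], "twist": 0, "hand": 0.65},
    {"translation": [0, 0, 0.2], "twist": 0, "hand": 0.65},
    {"translation": [0, 0, 0.15], "twist": 0, "hand": 0.65},
    {"translation": [0, 0, 0.08], "twist": 0, "hand": 0.65},
    {"translation": [0, 0, 0.05], "twist": 0, "hand": 0.65},
    {"translation": [0, 0, 0], "twist": 0, "hand": 0.65}
  ]
}}

```text
time: 23.55
tool_pos: [0.4313, 0.2864, 0.0134]
tool_rot: [0.0, 0.997, -0.081, -0.0]
contact_force: [-0.8, -0.5, -0.6]
gripper_width: 0.652
grasp_force: 0.0
```

{"fn": "apply_moves", "kwargs": {
  "targets": [
    {"translation": [0, 0, 0], "twist": 0, "hand": 0.1},
    {"translation": [0, 0, 0], "twist": 0, "hand": 0.1},
    {"translation": [0, 0, 0], "twist": 0, "hand": 0.1},
    {"translation": [0, 0, 0], "twist": 0, "hand": 0.1},
    {"translation": [0, 0, 0], "twist": 0, "hand": 0.1},
    {"translation": [0, 0, 0], "twist": 0, "hand": 0.1}
  ]
}}

```text
time: 24.15
tool_pos: [0.4321, 0.2868, 0.0146]
tool_rot: [-0.0, 0.997, -0.08, 0.001]
contact_force: [-0.1, 0.2, 4.7]
gripper_width: 0.393
grasp_force: 59.4
```

{"fn": "apply_moves", "kwargs": {
  "targets": [
    {"translation": [0, 0, -0.1], "twist": 0, "hand": 0.1},
    {"translation": [0, 0, -0.4], "twist": 0, "hand": 0.1},
    {"translation": [0, 0, -0.4], "twist": -0.39, "hand": 0.1},
    {"translation": [0, 0, -0.4], "twist": -0.39, "hand": 0.1},
    {"translation": [0.05, 0.25, 0], "twist": 0, "hand": 0.1},
    {"translation": [0.05, 0.4, 0], "twist": 0, "hand": 0.1},
    {"translation": [0.05, 0.45, 0], "twist": 0, "hand": 0.1},
    {"translation": [0.05, 0.45, 0], "twist": 0, "hand": 0.1}
  ]
}}

```text
time: 24.95
tool_pos: [0.4376, 0.1291, 0.1436]
tool_rot: [0.0, 0.999, -0.041, -0.0]
contact_force: [0.8, 0.0, -0.1]
gripper_width: 0.39
grasp_force: 59.8
```

{"fn": "apply_moves", "kwargs": {
  "targets": [
    {"translation": [0.06, 0.45, 0], "twist": 0, "hand": 0.1},
    {"translation": [0.06, 0.45, 0], "twist": 0, "hand": 0.1},
    {"translation": [0.06, 0.45, 0], "twist": 0, "hand": 0.1},
    {"translation": [0.06, 0.45, 0], "twist": 0, "hand": 0.1},
    {"translation": [0.06, 0.45, 0], "twist": 0, "hand": 0.1},
    {"translation": [0.05, 0.45, 0], "twist": 0, "hand": 0.1},
    {"translation": [0.05, 0.45, 0], "twist": 0, "hand": 0.1},
    {"translation": [0, 0.25, 0], "twist": 0, "hand": 0.1}
  ]
}}

```text
time: 25.75
tool_pos: [0.4494, -0.2146, 0.1438]
tool_rot: [0.0, 0.999, -0.043, -0.0]
contact_force: [-0.1, 0.5, -0.1]
gripper_width: 0.389
grasp_force: 59.8
```

{"fn": "apply_moves", "kwargs": {
  "targets": [
    {"translation": [0, 0, 0], "twist": 0, "hand": 0.1},
    {"translation": [0, 0, 0], "twist": 0, "hand": 0.1}
  ]
}}

```text
time: 25.95
tool_pos: [0.4495, -0.2115, 0.1433]
tool_rot: [-0.001, 0.999, -0.042, -0.001]
contact_force: [-0.3, 0.6, -0.3]
gripper_width: 0.388
grasp_force: 59.8
```

```bash
python3 -c "
from h import *
c=get_calibration('wrist');grab_frame('wrist');t=state()['tool_pos']
for r in rects('wrist','plate0',t[2]+.018,c,False):print(r,np.array(r[1])-t[:2])
go(.4496,-.2163,.0205,-4.8)"
```

```text
(0.6, [0.4941999912261963, -0.21629999577999115], -5.0, [0.036, 0.12]) [ 0.0445952  -0.00534094]
(0.41, [0.45350000262260437, -0.17960000038146973], 51.6, [0.008, 0.059]) [0.00389521 0.03135906]
yaw -4.7 tool [0.   0.06 1.23] twist 0.02 force [-0.8 -0.4 -0.2] w 0.39
```

{"fn": "apply_moves", "kwargs": {
  "targets": [
    {"translation": [0, 0.04, 0.1], "twist": 0, "hand": 0.1},
    {"translation": [0, 0, 0.3], "twist": 0, "hand": 0.1},
    {"translation": [0, 0, 0.3], "twist": 0, "hand": 0.1},
    {"translation": [0, 0, 0.3], "twist": 0, "hand": 0.1},
    {"translation": [0, 0, 0.15], "twist": 0, "hand": 0.1},
    {"translation": [0, 0, 0.07], "twist": 0, "hand": 0.1},
    {"translation": [0, 0, 0.025], "twist": 0, "hand": 0.1},
    {"translation": [0, 0, 0], "twist": 0, "hand": 0.1}
  ]
}}

```text
time: 26.85
tool_pos: [0.4502, -0.2155, 0.0199]
tool_rot: [0.0, 0.999, -0.041, 0.0]
contact_force: [-0.2, -0.1, 0.7]
gripper_width: 0.391
grasp_force: 59.9
```

Possibly touching. I lower 1 mm more, release with a small opening and lift.

{"fn": "apply_moves", "kwargs": {
  "targets": [
    {"translation": [0, 0, 0.01], "twist": 0, "hand": 0.1},
    {"translation": [0, 0, 0], "twist": 0, "hand": 0.1},
    {"translation": [0, 0, 0], "twist": 0, "hand": 0.52},
    {"translation": [0, 0, 0], "twist": 0, "hand": 0.52},
    {"translation": [0, 0, 0], "twist": 0, "hand": 0.52},
    {"translation": [0, 0, -0.1], "twist": 0, "hand": 0.52},
    {"translation": [0, 0, -0.3], "twist": 0, "hand": 0.52},
    {"translation": [0, 0, -0.4], "twist": 0, "hand": 0.2}
  ]
}}

```text
time: 27.65
tool_pos: [0.4481, -0.2148, 0.0975]
tool_rot: [-0.001, 0.999, -0.042, -0.002]
contact_force: [0.3, -0.8, 0.0]
gripper_width: 0.362
grasp_force: 0.0
```

{"fn": "apply_moves", "kwargs": {
  "targets": [
    {"translation": [0, 0, -0.4], "twist": 0.31, "hand": 0},
    {"translation": [0, 0, 0], "twist": 0.31, "hand": 0},
    {"translation": [0, 0, 0], "twist": 0, "hand": 0}
  ]
}}

```text
time: 27.95
tool_pos: [0.4507, -0.2164, 0.1408]
tool_rot: [0.001, 0.997, -0.073, 0.002]
contact_force: [-0.4, 0.5, 0.4]
gripper_width: -0.003
grasp_force: 0.0
```

```bash
python3 -c "
from h import *
c=get_calibration('wrist');grab_frame('wrist')
for r in rects('wrist','plate0',.037,c,False):print(r)
go(.569,.3375,.036,-8.4)"
```

```text
(0.62, [0.5009999871253967, -0.15929999947547913], -4.7, [0.038, 0.121])
(0.61, [0.4950999915599823, -0.22030000388622284], -4.7, [0.037, 0.121])
yaw -8.3 tool [ 0.39 -5.64  1.02] twist 0.02 force [0.  0.4 0.6] w 0.0
```

{"fn": "apply_moves", "kwargs": {
  "targets": [
    {"translation": [0.03, -0.47, 0], "twist": 0, "hand": 0},
    {"translation": [0.03, -0.47, 0], "twist": 0, "hand": 0},
    {"translation": [0.03, -0.47, 0], "twist": 0, "hand": 0},
    {"translation": [0.03, -0.47, 0], "twist": 0, "hand": 0},
    {"translation": [0.03, -0.47, 0], "twist": 0, "hand": 0},
    {"translation": [0.03, -0.47, 0], "twist": 0, "hand": 0},
    {"translation": [0.03, -0.47, 0], "twist": 0, "hand": 0},
    {"translation": [0.03, -0.47, 0], "twist": 0, "hand": 0}
  ]
}}

```text
time: 28.85
tool_pos: [0.5269, 0.1547, 0.1366]
tool_rot: [0.0, 0.997, -0.072, -0.001]
contact_force: [0.7, 0.4, 0.3]
gripper_width: -0.004
grasp_force: 0.0
```

{"fn": "apply_moves", "kwargs": {
  "targets": [
    {"translation": [0.04, -0.47, 0], "twist": 0, "hand": 0},
    {"translation": [0.04, -0.47, 0], "twist": 0, "hand": 0},
    {"translation": [0.04, -0.47, 0], "twist": 0, "hand": 0},
    {"translation": [0.03, -0.47, 0.1], "twist": 0, "hand": 0},
    {"translation": [0, 0, 0.3], "twist": 0, "hand": 0},
    {"translation": [0, 0, 0.3], "twist": 0, "hand": 0},
    {"translation": [0, 0, 0.25], "twist": 0, "hand": 0},
    {"translation": [0, 0, 0], "twist": 0, "hand": 0}
  ]
}}

```text
time: 29.65
tool_pos: [0.5652, 0.3348, 0.0363]
tool_rot: [0.003, 0.997, -0.072, -0.006]
contact_force: [-0.9, -0.2, -1.5]
gripper_width: -0.003
grasp_force: 0.0
```

{"fn": "apply_moves", "kwargs": {
  "targets": [
    {"translation": [0, 0, 0], "twist": 0, "hand": 0},
    {"translation": [0, 0, 0], "twist": 0, "hand": 0}
  ]
}}

```text
time: 29.85
tool_pos: [0.5709, 0.337, 0.0449]
tool_rot: [-0.001, 0.997, -0.073, 0.001]
contact_force: [0.1, -0.1, 0.2]
gripper_width: 0.001
grasp_force: 0.0
```

```bash
python3 -c "
from h import *
go(.57,.337,.0325,-8.4)"
```

```text
yaw -8.3 tool [-0.01  0.    0.12] twist 0.01 force [ 0.1 -0.1  0.2] w 0.0
```

{"fn": "apply_moves", "kwargs": {
  "targets": [
    {"translation": [0, 0, 0.05], "twist": 0, "hand": 0},
    {"translation": [0, 0, 0.04], "twist": 0, "hand": 0},
    {"translation": [0, 0, 0.02], "twist": 0, "hand": 0},
    {"translation": [0, 0, 0.01], "twist": 0, "hand": 0},
    {"translation": [0, 0, 0], "twist": 0, "hand": 0},
    {"translation": [0, 0, 0], "twist": 0, "hand": 0}
  ]
}}

```text
time: 30.45
tool_pos: [0.5706, 0.3369, 0.0333]
tool_rot: [-0.0, 0.997, -0.072, 0.001]
contact_force: [-2.9, -1.0, 6.9]
gripper_width: 0.001
grasp_force: 3.6
```

{"fn": "apply_moves", "kwargs": {
  "targets": [
    {"translation": [-0.08, 0, 0.002], "twist": 0, "hand": 0},
    {"translation": [-0.13, 0, 0], "twist": 0, "hand": 0},
    {"translation": [-0.13, 0, 0], "twist": 0, "hand": 0},
    {"translation": [-0.13, 0, 0], "twist": 0, "hand": 0},
    {"translation": [-0.13, 0, 0], "twist": 0, "hand": 0},
    {"translation": [-0.13, 0, 0], "twist": 0, "hand": 0},
    {"translation": [-0.13, 0, 0], "twist": 0, "hand": 0},
    {"translation": [0, 0, 0], "twist": 0, "hand": 0}
  ]
}}

```text
time: 31.25
tool_pos: [0.4844, 0.3503, 0.0332]
tool_rot: [-0.001, 0.997, -0.072, 0.001]
contact_force: [-3.0, 0.6, 9.2]
gripper_width: 0.001
grasp_force: 4.5
```

```bash
python3 -c "
from h import *
c=get_calibration('wrist');grab_frame('wrist')
for r in rects('wrist','plate0',.032,c,False):
  print(r); a=np.radians(r[2]);g=np.array(r[1])-.045*np.array([np.cos(a),np.sin(a)]);print('grip',g);go(*g,.0137,r[2])
print(state()['tool_pos'])"
```

```text
(0.95, [0.4860000014305115, 0.34940001368522644], -9.4, [0.037, 0.122])
grip [0.44160425 0.35674968]
yaw -8.3 tool [-0.43 -0.    0.2 ] twist 0.19 force [-4.3  0.8 11. ] w -0.0
[0.48445958 0.3502379  0.03323023]
```

{"fn": "apply_moves", "kwargs": {
  "targets": [
    {"translation": [0, 0, -0.1], "twist": 0, "hand": 0},
    {"translation": [0, 0, -0.4], "twist": 0, "hand": 0},
    {"translation": [-0.21, 0, 0], "twist": 0.19, "hand": 0.65},
    {"translation": [-0.22, 0, 0], "twist": 0, "hand": 0.65},
    {"translation": [0, 0, 0], "twist": 0, "hand": 0.65},
    {"translation": [0, 0, 0], "twist": 0, "hand": 0.65},
    {"translation": [0, 0, 0], "twist": 0, "hand": 0.65},
    {"translation": [0, 0, 0], "twist": 0, "hand": 0.65}
  ]
}}

```text
time: 32.15
tool_pos: [0.4429, 0.3556, 0.081]
tool_rot: [0.0, 0.997, -0.082, 0.0]
contact_force: [-1.0, -0.5, 0.1]
gripper_width: 0.649
grasp_force: 0.0
```

```bash
python3 -c "
from h import *
go(.4416,.3567,.0137,-9.4)"
```

```text
yaw -9.4 tool [-0.01 -0.01  0.67] twist -0.01 force [-1.  -0.5  0.1] w 0.65
```

{"fn": "apply_moves", "kwargs": {
  "targets": [
    {"translation": [-0.01, -0.01, 0.2], "twist": 0, "hand": 0.65},
    {"translation": [0, 0, 0.2], "twist": 0, "hand": 0.65},
    {"translation": [0, 0, 0.15], "twist": 0, "hand": 0.65},
    {"translation": [0, 0, 0.08], "twist": 0, "hand": 0.65},
    {"translation": [0, 0, 0.04], "twist": 0, "hand": 0.65},
    {"translation": [0, 0, 0], "twist": 0, "hand": 0.65}
  ]
}}

```text
time: 32.75
tool_pos: [0.4416, 0.3568, 0.0138]
tool_rot: [0.0, 0.997, -0.082, -0.0]
contact_force: [0.7, -0.6, 0.3]
gripper_width: 0.652
grasp_force: 0.0
```

{"fn": "apply_moves", "kwargs": {
  "targets": [
    {"translation": [0, 0, 0], "twist": 0, "hand": 0.1},
    {"translation": [0, 0, 0], "twist": 0, "hand": 0.1},
    {"translation": [0, 0, 0], "twist": 0, "hand": 0.1},
    {"translation": [0, 0, 0], "twist": 0, "hand": 0.1},
    {"translation": [0, 0, 0], "twist": 0, "hand": 0.1},
    {"translation": [0, 0, 0], "twist": 0, "hand": 0.1}
  ]
}}

```text
time: 33.35
tool_pos: [0.4422, 0.3574, 0.015]
tool_rot: [-0.001, 0.997, -0.082, 0.001]
contact_force: [0.2, -0.6, 3.8]
gripper_width: 0.391
grasp_force: 59.4
```

{"fn": "apply_moves", "kwargs": {
  "targets": [
    {"translation": [0, 0, -0.1], "twist": 0, "hand": 0.1},
    {"translation": [0, 0, -0.4], "twist": 0, "hand": 0.1},
    {"translation": [0, 0, -0.4], "twist": -0.4, "hand": 0.1},
    {"translation": [0, 0, -0.4], "twist": -0.4, "hand": 0.1},
    {"translation": [0.04, 0.25, 0], "twist": 0, "hand": 0.1},
    {"translation": [0.04, 0.4, 0], "twist": 0, "hand": 0.1},
    {"translation": [0.04, 0.45, 0], "twist": 0, "hand": 0.1},
    {"translation": [0.04, 0.45, 0], "twist": 0, "hand": 0.1}
  ]
}}

```text
time: 34.15
tool_pos: [0.4435, 0.1997, 0.1438]
tool_rot: [0.0, 0.999, -0.041, -0.001]
contact_force: [0.4, -0.4, -0.8]
gripper_width: 0.388
grasp_force: 59.7
```

{"fn": "apply_moves", "kwargs": {
  "targets": [
    {"translation": [0.04, 0.45, 0], "twist": 0, "hand": 0.1},
    {"translation": [0.04, 0.45, 0], "twist": 0, "hand": 0.1},
    {"translation": [0.04, 0.45, 0], "twist": 0, "hand": 0.1},
    {"translation": [0.04, 0.45, 0], "twist": 0, "hand": 0.1},
    {"translation": [0.04, 0.45, 0], "twist": 0, "hand": 0.1},
    {"translation": [0.04, 0.45, 0], "twist": 0, "hand": 0.1},
    {"translation": [0.04, 0.45, 0], "twist": 0, "hand": 0.1},
    {"translation": [0.04, 0.45, 0], "twist": 0, "hand": 0.1}
  ]
}}

```text
time: 34.95
tool_pos: [0.4451, -0.1618, 0.1439]
tool_rot: [-0.0, 0.999, -0.042, -0.0]
contact_force: [0.7, 0.2, -0.9]
gripper_width: 0.389
grasp_force: 59.7
```

{"fn": "apply_moves", "kwargs": {
  "targets": [
    {"translation": [0.03, 0.45, 0], "twist": 0, "hand": 0.1},
    {"translation": [0.03, 0.45, 0], "twist": 0, "hand": 0.1},
    {"translation": [0, 0.2, 0], "twist": 0, "hand": 0.1},
    {"translation": [0, 0, 0], "twist": 0, "hand": 0.1},
    {"translation": [0, 0, 0], "twist": 0, "hand": 0.1},
    {"translation": [0, 0, 0], "twist": 0, "hand": 0.1}
  ]
}}

```text
time: 35.55
tool_pos: [0.4426, -0.2691, 0.1437]
tool_rot: [-0.001, 0.999, -0.042, -0.0]
contact_force: [0.1, 0.3, -0.4]
gripper_width: 0.391
grasp_force: 59.8
```

```bash
python3 -c "
from h import *
c=get_calibration('wrist');grab_frame('wrist');t=state()['tool_pos']
for r in rects('wrist','plate0',t[2]+.018,c,False):print(r,np.array(r[1])-t[:2])
go(.4446,-.2754,.019,-4.8)"
```

```text
(0.91, [0.48750001192092896, -0.273499995470047], -4.6, [0.036, 0.12]) [ 0.04480262 -0.00450662]
(0.79, [0.5120000243186951, -0.21799999475479126], -4.6, [0.018, 0.06]) [0.06930263 0.05099339]
(0.77, [0.5091000199317932, -0.2483000010251999], -4.7, [0.018, 0.06]) [0.06640263 0.02069338]
(0.19, [0.45489999651908875, -0.1624000072479248], -19.6, [0.022, 0.058]) [0.01220261 0.10659337]
yaw -4.7 tool [0.02 0.06 1.25] twist 0.01 force [-0.4  0.  -0.2] w 0.39
```

{"fn": "apply_moves", "kwargs": {
  "targets": [
    {"translation": [0.02, 0.06, 0.1], "twist": 0, "hand": 0.1},
    {"translation": [0, 0, 0.3], "twist": 0, "hand": 0.1},
    {"translation": [0, 0, 0.3], "twist": 0, "hand": 0.1},
    {"translation": [0, 0, 0.3], "twist": 0, "hand": 0.1},
    {"translation": [0, 0, 0.15], "twist": 0, "hand": 0.1},
    {"translation": [0, 0, 0.07], "twist": 0, "hand": 0.1},
    {"translation": [0, 0, 0.02], "twist": 0, "hand": 0.1},
    {"translation": [0, 0, 0], "twist": 0, "hand": 0.1}
  ]
}}

```text
time: 36.45
tool_pos: [0.4452, -0.2773, 0.0212]
tool_rot: [0.001, 0.999, -0.042, 0.001]
contact_force: [0.8, 0.5, 0.2]
gripper_width: 0.39
grasp_force: 59.8
```

{"fn": "apply_moves", "kwargs": {
  "targets": [
    {"translation": [0, 0, 0.008], "twist": 0, "hand": 0.1},
    {"translation": [0, 0, 0], "twist": 0, "hand": 0.1},
    {"translation": [0, 0, 0], "twist": 0, "hand": 0.1}
  ]
}}

```text
time: 36.75
tool_pos: [0.4451, -0.2773, 0.0204]
tool_rot: [0.001, 0.999, -0.042, 0.001]
contact_force: [1.5, -0.4, 1.6]
gripper_width: 0.39
grasp_force: 59.9
```

{"fn": "apply_moves", "kwargs": {
  "targets": [
    {"translation": [0, 0, 0.008], "twist": 0, "hand": 0.1},
    {"translation": [0, 0, 0], "twist": 0, "hand": 0.52},
    {"translation": [0, 0, 0], "twist": 0, "hand": 0.52},
    {"translation": [0, 0, 0], "twist": 0, "hand": 0.52},
    {"translation": [0, 0, -0.1], "twist": 0, "hand": 0.52},
    {"translation": [0, 0, -0.3], "twist": 0, "hand": 0.52},
    {"translation": [0, 0, -0.45], "twist": 0, "hand": 0.2},
    {"translation": [0, 0, -0.45], "twist": 0, "hand": 0}
  ]
}}

```text
time: 37.55
tool_pos: [0.4436, -0.276, 0.1497]
tool_rot: [-0.001, 0.999, -0.042, -0.001]
contact_force: [1.0, -1.2, 0.6]
gripper_width: 0.187
grasp_force: 0.0
```

{"fn": "apply_moves", "kwargs": {
  "targets": [
    {"translation": [0, 0, -0.4], "twist": 0, "hand": 0},
    {"translation": [0, 0, -0.4], "twist": 0, "hand": 0},
    {"translation": [0, 0, -0.4], "twist": 0, "hand": 0},
    {"translation": [0, 0, 0], "twist": 0, "hand": 0},
    {"translation": [0, 0, 0], "twist": 0, "hand": 0},
    {"translation": [0, 0, 0], "twist": 0, "hand": 0}
  ]
}}

```text
time: 38.15
tool_pos: [0.4437, -0.2761, 0.2672]
tool_rot: [-0.001, 0.999, -0.042, -0.001]
contact_force: [0.9, -0.0, -1.2]
gripper_width: -0.004
grasp_force: 0.0
```

```bash
python3 -c "
from h import *
c=get_calibration('wrist');im=grab_frame('wrist');cv2.imwrite('pics/w7.png',im[:,:,::-1])
for r in rects('wrist','plate0',.037,c,False):print(r)
for r in rects('wrist','cap_top',.18,c,False):print('cap',r)
for r in rects('wrist','tray',.025,c,False):print('tray',r)
for q in('cap_top','can'): print([(round(d['score'],2),np.round(d['point'],3).tolist()) for d in recognise('wrist',q)])
print(state()['tool_pos'])"
```

```text
(0.94, [0.4896000027656555, -0.2809999883174896], -4.3, [0.038, 0.122])
(0.77, [0.4948999881744385, -0.21979999542236328], -4.9, [0.038, 0.12])
(0.76, [0.5008999705314636, -0.1589999943971634], -4.6, [0.039, 0.121])
cap (0.93, [0.5479000210762024, -0.44920000433921814], -8.7, [0.013, 0.036])
cap (0.67, [0.5763000249862671, -0.24809999763965607], -5.3, [0.006, 0.013])
tray (0.55, [0.6144000291824341, -0.09730000048875809], 85.2, [0.038, 0.136])
[(0.96, [0.543, -0.407, 0.232]), (0.55, [0.582, -0.246, 0.172]), (0.48, [0.585, -0.262, 0.1])]
[(0.9, [0.587, -0.26, 0.101]), (0.67, [0.362, -0.312, 0.103])]
[ 0.44393665 -0.27630406  0.26738814]
```

View pics/w7.png

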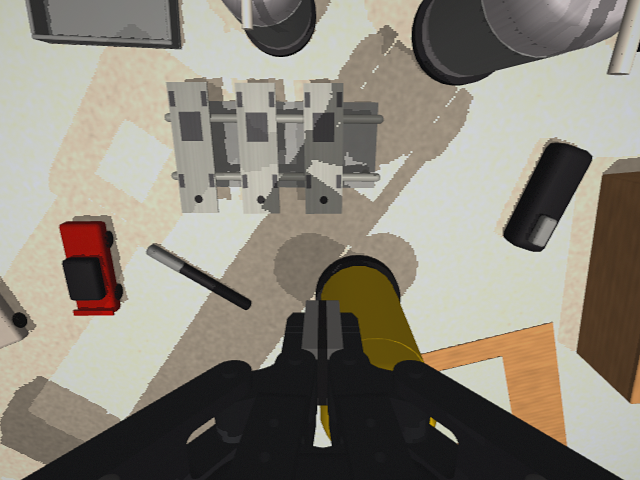

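All three plates lie across the bars, at (197,145), (260,145) and (323,145) in this view. Next I move to see the cap of the small grey can.

{"fn": "apply_moves", "kwargs": {
  "targets": [
    {"translation": [0.27, -0.19, -0.2], "twist": 0, "hand": 0},
    {"translation": [0.27, -0.19, -0.2], "twist": 0, "hand": 0},
    {"translation": [0, 0, 0], "twist": 0, "hand": 0},
    {"translation": [0, 0, 0], "twist": 0, "hand": 0}
  ]
}}

```text
time: 38.85
tool_pos: [0.5015, -0.2431, 0.3084]
tool_rot: [0.0, 0.999, -0.042, -0.0]
contact_force: [-0.7, 0.0, -0.4]
gripper_width: -0.004
grasp_force: 0.0
```

```bash
python3 -c "
from h import *
c=get_calibration('wrist');im=grab_frame('wrist');cv2.imwrite('pics/w8.png',im[:,:,::-1])
for r in rects('wrist','cap_top',.18,c,False):print('cap',r)
for q in('cap_top',): print([(round(d['score'],2),np.round(d['point'],3).tolist()) for d in recognise('wrist',q)])
u=proj(c,[.607,-.243,.18]);print(u,state()['tool_pos'])"
```

```text
cap (0.86, [0.5996000170707703, -0.24940000474452972], -5.9, [0.026, 0.055])
cap (0.85, [0.5612999796867371, -0.4453999996185303], 9.9, [0.033, 0.091])
cap (0.37, [0.4569999873638153, -0.10419999808073044], -6.1, [0.035, 0.071])
[(0.75, [0.58, -0.401, 0.232]), (0.67, [0.613, -0.248, 0.178])]
[[306.82927156  73.6617307 ]] [ 0.5002604  -0.24343877  0.3071116 ]
```

View pics/w8.png

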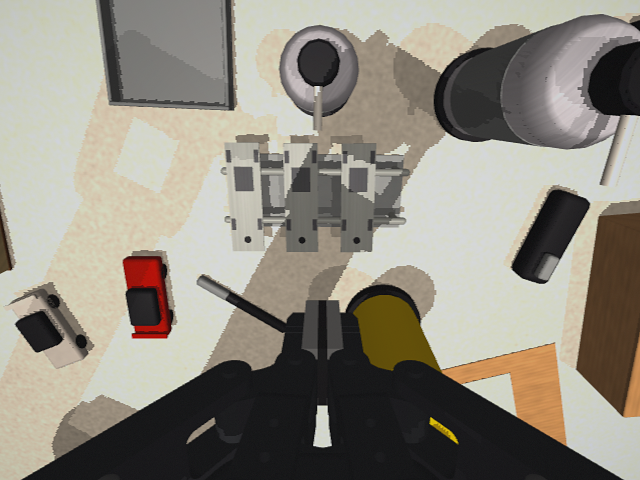

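```bash
python3 -c "
from h import *
c=get_calibration('wrist');p=plane(c,[[318.5,61.5],[298,62],[339,62]],.18);print(p);go(*p[0],.195,-4.8)"
```

```text
[[ 0.61189431 -0.2515397 ]
 [ 0.61271303 -0.23848403]
 [ 0.61049676 -0.26454316]]
yaw -4.9 tool [ 1.12 -0.01  1.12] twist -0.01 force [-0.6 -0.6 -0.7] w -0.0
```

The cap top is at (318,62), which puts it at (0.612,-0.250). Moving over it.

{"fn": "apply_moves", "kwargs": {
  "targets": [
    {"translation": [0.38, -0.01, 0], "twist": 0, "hand": 0},
    {"translation": [0.38, 0, 0], "twist": 0, "hand": 0},
    {"translation": [0.36, 0, 0], "twist": 0, "hand": 0},
    {"translation": [0, 0, 0.4], "twist": 0, "hand": 0},
    {"translation": [0, 0, 0.4], "twist": 0, "hand": 0},
    {"translation": [0, 0, 0.25], "twist": 0, "hand": 0},
    {"translation": [0, 0, 0], "twist": 0, "hand": 0},
    {"translation": [0, 0, 0], "twist": 0, "hand": 0}
  ]
}}

```text
time: 39.8
tool_pos: [0.6122, -0.2521, 0.2032]
tool_rot: [-0.0, 0.999, -0.043, -0.001]
contact_force: [-0.0, -0.8, 0.3]
gripper_width: -0.002
grasp_force: 0.0
```

{"fn": "apply_moves", "kwargs": {
  "targets": [
    {"translation": [0, 0, 0.06], "twist": 0, "hand": 0},
    {"translation": [0, 0, 0.06], "twist": 0, "hand": 0},
    {"translation": [0, 0, 0.03], "twist": 0, "hand": 0},
    {"translation": [0, 0, 0], "twist": 0, "hand": 0},
    {"translation": [0, 0, 0], "twist": 0, "hand": 0}
  ]
}}

```text
time: 40.3
tool_pos: [0.613, -0.2517, 0.1887]
tool_rot: [0.0, 0.999, -0.042, 0.0]
contact_force: [-0.0, -1.0, 0.5]
gripper_width: -0.004
grasp_force: 0.0
```

{"fn": "apply_moves", "kwargs": {
  "targets": [
    {"translation": [0, 0, 0.05], "twist": 0, "hand": 0},
    {"translation": [0, 0, 0.03], "twist": 0, "hand": 0},
    {"translation": [0, 0, 0.02], "twist": 0, "hand": 0},
    {"translation": [0, 0, 0], "twist": 0, "hand": 0},
    {"translation": [0, 0, 0], "twist": 0, "hand": 0}
  ]
}}

```text
time: 40.8
tool_pos: [0.6131, -0.2517, 0.1792]
tool_rot: [0.0, 0.999, -0.042, 0.0]
contact_force: [-1.2, 0.9, 3.8]
gripper_width: -0.003
grasp_force: 1.8
```

Spring contact. I press on to the stop.

{"fn": "apply_moves", "kwargs": {
  "targets": [
    {"translation": [0, 0, 0.02], "twist": 0, "hand": 0},
    {"translation": [0, 0, 0.02], "twist": 0, "hand": 0},
    {"translation": [0, 0, 0.01], "twist": 0, "hand": 0},
    {"translation": [0, 0, 0], "twist": 0, "hand": 0},
    {"translation": [0, 0, 0], "twist": 0, "hand": 0}
  ]
}}

```text
time: 41.3
tool_pos: [0.6131, -0.2517, 0.1752]
tool_rot: [0.0, 0.999, -0.042, 0.0]
contact_force: [-3.0, 2.7, 8.8]
gripper_width: 0.0
grasp_force: 4.6
```

{"fn": "apply_moves", "kwargs": {
  "targets": [
    {"translation": [0, 0, 0.008], "twist": 0, "hand": 0},
    {"translation": [0, 0, 0], "twist": 0, "hand": 0},
    {"translation": [0, 0, 0], "twist": 0, "hand": 0},
    {"translation": [0, 0, 0], "twist": 0, "hand": 0}
  ]
}}

```text
time: 41.7
tool_pos: [0.6131, -0.2518, 0.1752]
tool_rot: [0.0, 0.999, -0.042, 0.0]
contact_force: [-4.7, 3.3, 11.5]
gripper_width: -0.001
grasp_force: 5.8
```

{"fn": "apply_moves", "kwargs": {
  "targets": [
    {"translation": [0, 0, -0.1], "twist": 0, "hand": 0},
    {"translation": [0, 0, -0.3], "twist": 0, "hand": 0},
    {"translation": [0, 0, -0.45], "twist": 0, "hand": 0},
    {"translation": [-0.45, 0, -0.3], "twist": 0, "hand": 0.3},
    {"translation": [-0.45, 0, 0], "twist": 0, "hand": 0.5},
    {"translation": [-0.45, 0, 0], "twist": 0, "hand": 0.55},
    {"translation": [0, 0, 0], "twist": 0, "hand": 0.55},
    {"translation": [0, 0, 0], "twist": 0, "hand": 0.55}
  ]
}}

```text
time: 42.5
tool_pos: [0.481, -0.2405, 0.2847]
tool_rot: [-0.0, 0.999, -0.043, 0.0]
contact_force: [0.5, -0.5, 0.2]
gripper_width: 0.547
grasp_force: 0.0
```

```bash
python3 -c "
from h import *
c=get_calibration('wrist');im=grab_frame('wrist')
for r in rects('wrist','plate0',.037,c,False):print(r)
for cam in('wrist','top','scene'):
  if cam!='wrist':grab_frame(cam)
  for r in rects(cam,'tray',.025,grab=False,cal=c if cam=='wrist' else None):print('tray',cam,r)
go(.4896-.045,-.2775,.0205,-4.6)
print(state()['tool_pos'])"
```

```text
(0.89, [0.4952999949455261, -0.21969999372959137], -4.9, [0.036, 0.119])
(0.68, [0.5013999938964844, -0.15870000422000885], -4.7, [0.038, 0.121])
(0.59, [0.4896000027656555, -0.2808000147342682], -4.6, [0.037, 0.12])
tray wrist (0.68, [0.636900007724762, -0.09880000352859497], 83.2, [0.075, 0.13])
tray top (0.82, [0.6815999746322632, -0.10170000046491623], -7.2, [0.125, 0.175])
tray scene (0.67, [0.6966000199317932, -0.09650000184774399], -6.4, [0.145, 0.178])
tray scene (0.35, [0.3937999904155731, -0.01140000019222498], -1.3, [0.056, 0.115])
yaw -4.8 tool [-0.35  0.4   2.65] twist -0.03 force [ 0.6 -0.1 -0.6] w 0.55
[ 0.4825303  -0.24069395  0.28528171]
```

The press succeeded: 11.5 N at the stop, then released. The tray has been knocked to about (0.684,-0.102). I now pick up the right-hand plate.

{"fn": "apply_moves", "kwargs": {
  "targets": [
    {"translation": [-0.17, 0.2, 0.2], "twist": 0, "hand": 0.53},
    {"translation": [-0.18, 0.2, 0.4], "twist": 0, "hand": 0.53},
    {"translation": [0, 0, 0.45], "twist": 0, "hand": 0.53},
    {"translation": [0, 0, 0.45], "twist": 0, "hand": 0.53},
    {"translation": [0, 0, 0.4], "twist": 0, "hand": 0.53},
    {"translation": [0, 0, 0.2], "twist": 0, "hand": 0.53},
    {"translation": [0, 0, 0], "twist": 0, "hand": 0.53},
    {"translation": [0, 0, 0], "twist": 0, "hand": 0.53}
  ]
}}

```text
time: 43.65
tool_pos: [0.4441, -0.2778, 0.0759]
tool_rot: [0.0, 0.999, -0.042, 0.0]
contact_force: [0.6, -0.0, 0.7]
gripper_width: 0.529
grasp_force: 0.0
```

```bash
python3 -c "
from h import *
go(.4447,-.2772,.025,-4.6);print(state()['tool_pos'])"
```

```text
yaw -4.8 tool [ 0.01 -0.01  0.51] twist -0.04 force [ 0.6 -0.   0.7] w 0.53
[ 0.44408109 -0.2778113   0.07587648]
```

{"fn": "apply_moves", "kwargs": {
  "targets": [
    {"translation": [0, 0, 0.25], "twist": 0, "hand": 0.53},
    {"translation": [0, 0, 0.15], "twist": 0, "hand": 0.53},
    {"translation": [0, 0, 0.1], "twist": 0, "hand": 0.53},
    {"translation": [0, 0, 0], "twist": 0, "hand": 0.53},
    {"translation": [0, 0, 0], "twist": 0, "hand": 0.1},
    {"translation": [0, 0, 0], "twist": 0, "hand": 0.1},
    {"translation": [0, 0, 0], "twist": 0, "hand": 0.1},
    {"translation": [0, 0, 0], "twist": 0, "hand": 0.1}
  ]
}}

```text
time: 44.45
tool_pos: [0.444, -0.2779, 0.0262]
tool_rot: [0.0, 0.999, -0.042, 0.001]
contact_force: [-0.0, -0.7, 1.2]
gripper_width: 0.386
grasp_force: 59.6
```

{"fn": "apply_moves", "kwargs": {
  "targets": [
    {"translation": [0, 0, -0.1], "twist": 0, "hand": 0.1},
    {"translation": [0, 0, -0.4], "twist": 0, "hand": 0.1},
    {"translation": [0, 0, -0.45], "twist": 0, "hand": 0.1},
    {"translation": [-0.03, -0.36, 0], "twist": 0, "hand": 0.1},
    {"translation": [-0.04, -0.45, 0], "twist": 0, "hand": 0.1},
    {"translation": [-0.04, -0.45, 0], "twist": 0, "hand": 0.1},
    {"translation": [-0.04, -0.45, 0], "twist": 0, "hand": 0.1},
    {"translation": [0, -0.1, 0], "twist": 0, "hand": 0.1}
  ]
}}

```text
time: 45.25
tool_pos: [0.4433, -0.0926, 0.1208]
tool_rot: [-0.0, 0.999, -0.04, 0.0]
contact_force: [0.1, 0.3, -1.3]
gripper_width: 0.387
grasp_force: 59.8
```

{"fn": "apply_moves", "kwargs": {
  "targets": [
    {"translation": [0.35, -0.04, 0], "twist": 0.1, "hand": 0.1},
    {"translation": [0.45, -0.04, 0], "twist": 0.1, "hand": 0.1},
    {"translation": [0.45, -0.03, 0], "twist": 0.1, "hand": 0.1},
    {"translation": [0.35, -0.03, 0], "twist": 0.08, "hand": 0.1},
    {"translation": [0.25, 0, 0], "twist": 0, "hand": 0.1},
    {"translation": [0, 0, 0], "twist": 0, "hand": 0.1},
    {"translation": [0, 0, 0], "twist": 0, "hand": 0.1}
  ]
}}

```text
time: 45.95
tool_pos: [0.6292, -0.1014, 0.1204]
tool_rot: [0.0, 0.998, -0.061, -0.0]
contact_force: [-0.5, 1.3, -0.1]
gripper_width: 0.386
grasp_force: 59.8
```

```bash
python3 -c "
from h import *
c=get_calibration('wrist');im=grab_frame('wrist');cv2.imwrite('pics/w9.png',im[:,:,::-1]);t=state()['tool_pos']
for r in rects('wrist','plate0',t[2]+.012,c,False):print(r,np.array(r[1])-t[:2])
for r in rects('wrist','tray',.025,c,False):print('tray',r)
for r in rects('top','tray',.02):print('tray',r)
go(.639,-.0965,.006,-7);print(t)"
```

```text
(0.8, [0.593500018119812, -0.17569999396800995], -4.7, [0.022, 0.055]) [-0.03510296 -0.07447525]
(0.79, [0.6753000020980835, -0.10750000178813934], -6.4, [0.036, 0.12]) [ 0.04669702 -0.00627526]
(0.78, [0.5896000266075134, -0.14890000224113464], 8.8, [0.017, 0.073]) [-0.03900295 -0.04767526]
tray (0.79, [0.6840999722480774, -0.10249999910593033], -7.0, [0.126, 0.168])
yaw -7.0 tool [ 0.1  -0.06  1.15] twist -0.0 force [ 0.2  0.2 -0.2] w 0.39
[ 0.62860298 -0.10122475  0.12028413]
```

View pics/w9.png

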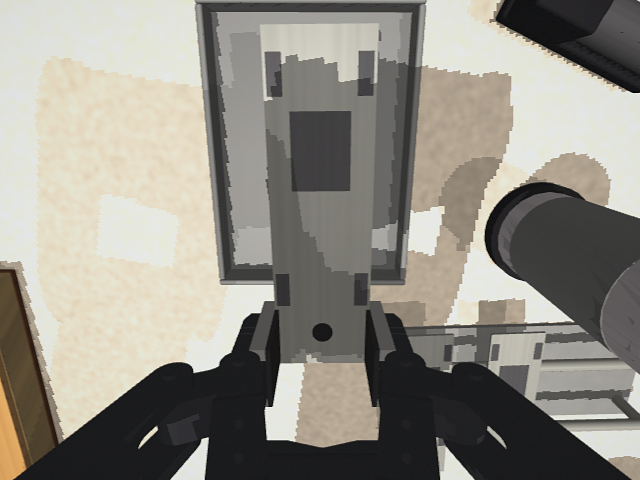

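The tray (310,145) and the held plate are aligned. I shift 8 and 6 mm and lower.

{"fn": "apply_moves", "kwargs": {
  "targets": [
    {"translation": [0.08, -0.06, 0], "twist": 0, "hand": 0.1},
    {"translation": [0, 0, 0.3], "twist": 0, "hand": 0.1},
    {"translation": [0, 0, 0.3], "twist": 0, "hand": 0.1},
    {"translation": [0, 0, 0.3], "twist": 0, "hand": 0.1},
    {"translation": [0, 0, 0.15], "twist": 0, "hand": 0.1},
    {"translation": [0, 0, 0.04], "twist": 0, "hand": 0.1},
    {"translation": [0, 0, 0], "twist": 0, "hand": 0.1},
    {"translation": [0, 0, 0], "twist": 0, "hand": 0.1}
  ]
}}

```text
time: 47.0
tool_pos: [0.6394, -0.0962, 0.0134]
tool_rot: [0.0, 0.998, -0.061, 0.002]
contact_force: [-0.1, -0.6, -1.3]
gripper_width: 0.394
grasp_force: 59.8
```

{"fn": "apply_moves", "kwargs": {
  "targets": [
    {"translation": [0, 0, 0.03], "twist": 0, "hand": 0.1},
    {"translation": [0, 0, 0.02], "twist": 0, "hand": 0.1},
    {"translation": [0, 0, 0], "twist": 0, "hand": 0.1},
    {"translation": [0, 0, 0], "twist": 0, "hand": 0.1}
  ]
}}

```text
time: 47.4
tool_pos: [0.6379, -0.0959, 0.0066]
tool_rot: [0.0, 0.998, -0.061, 0.0]
contact_force: [0.1, -0.3, 0.0]
gripper_width: 0.385
grasp_force: 59.8
```

{"fn": "apply_moves", "kwargs": {
  "targets": [
    {"translation": [0, 0, 0.02], "twist": 0, "hand": 0.1},
    {"translation": [0, 0, 0], "twist": 0, "hand": 0.1},
    {"translation": [0, 0, 0], "twist": 0, "hand": 0.53},
    {"translation": [0, 0, 0], "twist": 0, "hand": 0.53},
    {"translation": [0, 0, 0], "twist": 0, "hand": 0.53},
    {"translation": [0, 0, -0.2], "twist": 0, "hand": 0.53},
    {"translation": [0, 0, -0.4], "twist": 0, "hand": 0.53},
    {"translation": [0, 0, -0.45], "twist": 0, "hand": 0.53}
  ]
}}

```text
time: 48.2
tool_pos: [0.6363, -0.0955, 0.1084]
tool_rot: [-0.0, 0.998, -0.061, -0.002]
contact_force: [0.9, -0.1, -0.0]
gripper_width: 0.527
grasp_force: 0.0
```

```bash
python3 -c "
from h import *
c=get_calibration('wrist');im=grab_frame('wrist')
for r in rects('wrist','plate0',.007,c,False):print(r)
for r in rects('wrist','tray',.025,c,False):print('tray',r)
print(state()['tool_pos'])
go(.4953-.0449,-.2198+.0038,.12,-4.9)"
```

```text
(0.75, [0.47609999775886536, -0.18520000576972961], 3.8, [0.025, 0.128])
(0.73, [0.6840000152587891, -0.10199999809265137], -6.4, [0.037, 0.12])
(0.58, [0.4880000054836273, -0.2386000007390976], -5.0, [0.043, 0.091])
tray (0.94, [0.6855000257492065, -0.10239999741315842], -7.4, [0.126, 0.171])
[ 0.64100854 -0.09668038  0.11474319]
yaw -7.0 tool [-1.75  1.42 -0.05] twist -0.37 force [0.3 0.2 0.1] w 0.53
```

{"fn": "apply_moves", "kwargs": {
  "targets": [
    {"translation": [-0.35, 0, 0], "twist": -0.18, "hand": 0.53},
    {"translation": [-0.45, 0.04, 0], "twist": -0.19, "hand": 0.53},
    {"translation": [-0.45, 0.04, 0], "twist": 0, "hand": 0.53},
    {"translation": [-0.45, 0.06, 0], "twist": 0, "hand": 0.53},
    {"translation": [-0.06, 0.35, 0], "twist": 0, "hand": 0.53},
    {"translation": [0, 0.45, 0], "twist": 0, "hand": 0.53},
    {"translation": [0, 0.4, 0], "twist": 0, "hand": 0.53},
    {"translation": [0, 0, 0], "twist": 0, "hand": 0.53}
  ]
}}

```text
time: 49.15
tool_pos: [0.4502, -0.2156, 0.1087]
tool_rot: [0.0, 0.999, -0.045, -0.0]
contact_force: [0.8, -0.2, 1.3]
gripper_width: 0.527
grasp_force: 0.0
```

{"fn": "apply_moves", "kwargs": {
  "targets": [
    {"translation": [0, 0, 0], "twist": 0, "hand": 0.53},
    {"translation": [0, 0, 0], "twist": 0, "hand": 0.53}
  ]
}}

```text
time: 49.35
tool_pos: [0.4507, -0.2112, 0.1083]
tool_rot: [-0.001, 0.999, -0.042, -0.001]
contact_force: [1.2, 0.1, 0.0]
gripper_width: 0.529
grasp_force: 0.0
```

```bash
python3 -c "
from h import *
c=get_calibration('wrist');im=grab_frame('wrist')
for r in rects('wrist','plate0',.037,c,False):print(r)
go(.4953-.0449,-.2198+.0038,.026,-4.9)"
```

```text
(0.86, [0.4952000081539154, -0.22020000219345093], -4.5, [0.037, 0.121])
(0.65, [0.5009999871253967, -0.15950000286102295], -4.5, [0.037, 0.12])
yaw -4.8 tool [-0.    0.05  0.83] twist 0.02 force [ 0.6  0.  -0.5] w 0.53
```

{"fn": "apply_moves", "kwargs": {
  "targets": [
    {"translation": [0, 0.05, 0.2], "twist": 0, "hand": 0.53},
    {"translation": [0, 0, 0.3], "twist": 0, "hand": 0.53},
    {"translation": [0, 0, 0.2], "twist": 0, "hand": 0.53},
    {"translation": [0, 0, 0.12], "twist": 0, "hand": 0.53},
    {"translation": [0, 0, 0], "twist": 0, "hand": 0.53},
    {"translation": [0, 0, 0], "twist": 0, "hand": 0.53}
  ]
}}

```text
time: 50.05
tool_pos: [0.4514, -0.2171, 0.028]
tool_rot: [0.0, 0.999, -0.042, 0.0]
contact_force: [-0.0, -0.7, -0.5]
gripper_width: 0.529
grasp_force: 0.0
```

{"fn": "apply_moves", "kwargs": {
  "targets": [
    {"translation": [0, 0, 0], "twist": 0, "hand": 0.1},
    {"translation": [0, 0, 0], "twist": 0, "hand": 0.1},
    {"translation": [0, 0, 0], "twist": 0, "hand": 0.1},
    {"translation": [0, 0, 0], "twist": 0, "hand": 0.1}
  ]
}}

```text
time: 50.45
tool_pos: [0.4519, -0.2177, 0.0288]
tool_rot: [0.001, 0.999, -0.043, 0.001]
contact_force: [0.1, 0.8, 5.5]
gripper_width: 0.381
grasp_force: 59.3
```

{"fn": "apply_moves", "kwargs": {
  "targets": [
    {"translation": [0, 0, -0.1], "twist": 0, "hand": 0.1},
    {"translation": [0, 0, -0.4], "twist": 0, "hand": 0.1},
    {"translation": [0, 0, -0.42], "twist": 0, "hand": 0.1},
    {"translation": [-0.03, -0.36, 0], "twist": 0, "hand": 0.1},
    {"translation": [-0.04, -0.45, 0], "twist": 0, "hand": 0.1},
    {"translation": [-0.03, -0.4, 0], "twist": 0, "hand": 0.1},
    {"translation": [0, 0, 0], "twist": 0, "hand": 0.1}
  ]
}}

```text
time: 51.15
tool_pos: [0.4502, -0.0923, 0.119]
tool_rot: [-0.001, 0.999, -0.04, -0.001]
contact_force: [-0.2, -1.0, -1.2]
gripper_width: 0.386
grasp_force: 59.8
```

{"fn": "apply_moves", "kwargs": {
  "targets": [
    {"translation": [0.35, -0.04, 0], "twist": 0.1, "hand": 0.1},
    {"translation": [0.45, -0.04, 0], "twist": 0.1, "hand": 0.1},
    {"translation": [0.45, -0.03, 0], "twist": 0.1, "hand": 0.1},
    {"translation": [0.35, -0.03, 0], "twist": 0.08, "hand": 0.1},
    {"translation": [0.29, 0, 0], "twist": 0, "hand": 0.1},
    {"translation": [0, 0, 0], "twist": 0, "hand": 0.1},
    {"translation": [0, 0, 0], "twist": 0, "hand": 0.1}
  ]
}}

```text
time: 51.85
tool_pos: [0.6402, -0.1021, 0.1187]
tool_rot: [0.0, 0.998, -0.062, -0.001]
contact_force: [-0.8, 0.2, -0.9]
gripper_width: 0.385
grasp_force: 59.8
```

```bash
python3 -c "
from h import *
c=get_calibration('wrist');im=grab_frame('wrist');t=state()['tool_pos']
for r in rects('wrist','plate0',t[2]+.008,c,False):print(r,np.array(r[1])-t[:2])
for r in rects('wrist','tray',.025,c,False):print('tray',r)
go(.641,-.0967,.010,-7);print(t)"
```

```text
(0.76, [0.5899999737739563, -0.1509999930858612], 7.1, [0.015, 0.072]) [-0.04959335 -0.04910073]
(0.66, [0.6832000017166138, -0.10740000009536743], -5.9, [0.037, 0.122]) [ 0.04360667 -0.00550074]
tray (0.74, [0.6854000091552734, -0.10249999910593033], -7.2, [0.126, 0.171])
tray (0.28, [0.5831999778747559, -0.2865999937057495], 44.2, [0.078, 0.187])
yaw -7.1 tool [ 0.01 -0.05  1.09] twist -0.01 force [ 0.3 -0.2 -1.1] w 0.39
[ 0.63959333 -0.10189926  0.1187822 ]
```

{"fn": "apply_moves", "kwargs": {
  "targets": [
    {"translation": [0.01, -0.05, 0.1], "twist": 0, "hand": 0.1},
    {"translation": [0, 0, 0.3], "twist": 0, "hand": 0.1},
    {"translation": [0, 0, 0.3], "twist": 0, "hand": 0.1},
    {"translation": [0, 0, 0.25], "twist": 0, "hand": 0.1},
    {"translation": [0, 0, 0.1], "twist": 0, "hand": 0.1},
    {"translation": [0, 0, 0.03], "twist": 0, "hand": 0.1},
    {"translation": [0, 0, 0], "twist": 0, "hand": 0.1},
    {"translation": [0, 0, 0], "twist": 0, "hand": 0.1}
  ]
}}

```text
time: 52.8
tool_pos: [0.6434, -0.0969, 0.0133]
tool_rot: [0.0, 0.998, -0.062, 0.001]
contact_force: [0.6, 0.5, -0.6]
gripper_width: 0.386
grasp_force: 59.8
```

{"fn": "apply_moves", "kwargs": {
  "targets": [
    {"translation": [0, 0, 0], "twist": 0, "hand": 0.1},
    {"translation": [0, 0, 0], "twist": 0, "hand": 0.53},
    {"translation": [0, 0, 0], "twist": 0, "hand": 0.53},
    {"translation": [0, 0, 0], "twist": 0, "hand": 0.53},
    {"translation": [0, 0, -0.2], "twist": 0, "hand": 0.53},
    {"translation": [0, 0, -0.4], "twist": 0, "hand": 0.53},
    {"translation": [0, 0, -0.45], "twist": 0, "hand": 0.53},
    {"translation": [0, 0, 0], "twist": 0, "hand": 0.53}
  ]
}}

```text
time: 53.6
tool_pos: [0.6471, -0.0979, 0.1254]
tool_rot: [0.001, 0.998, -0.062, 0.007]
contact_force: [0.5, -0.3, 1.9]
gripper_width: 0.53
grasp_force: 0.0
```

```bash
python3 -c "
from h import *
c=get_calibration('wrist');im=grab_frame('wrist')
for r in rects('wrist','plate0',.009,c,False):print(r)
for r in rects('wrist','tray',.025,c,False):print('tray',r)
print(state()['tool_pos'])
go(.5012-.0449,-.1592+.0038,.12,-4.7)"
```

```text
(0.91, [0.6863999962806702, -0.10209999978542328], -6.0, [0.036, 0.12])
(0.69, [0.5346999764442444, -0.186599999666214], 34.4, [0.011, 0.02])
(0.53, [0.6258999705314636, -0.09549999982118607], 82.9, [0.002, 0.033])
tray (0.97, [0.6858999729156494, -0.10249999910593033], -7.1, [0.125, 0.17])
[ 0.64208272 -0.09662824  0.11651839]
yaw -7.1 tool [-1.77  0.81 -0.03] twist -0.41 force [-1.   0.3  0.2] w 0.53
```

{"fn": "apply_moves", "kwargs": {
  "targets": [
    {"translation": [-0.35, 0, 0], "twist": -0.2, "hand": 0.53},
    {"translation": [-0.45, 0.04, 0], "twist": -0.21, "hand": 0.53},
    {"translation": [-0.45, 0.05, 0], "twist": 0, "hand": 0.53},
    {"translation": [-0.45, 0.06, 0], "twist": 0, "hand": 0.53},
    {"translation": [-0.09, 0.25, 0], "twist": 0, "hand": 0.53},
    {"translation": [0, 0.38, 0], "twist": 0, "hand": 0.53},
    {"translation": [0, 0, 0], "twist": 0, "hand": 0.53},
    {"translation": [0, 0, 0], "twist": 0, "hand": 0.53}
  ]
}}

```text
time: 54.55
tool_pos: [0.4564, -0.1572, 0.1148]
tool_rot: [-0.001, 0.999, -0.042, -0.001]
contact_force: [-0.3, -0.3, 0.1]
gripper_width: 0.529
grasp_force: 0.0
```

```bash
python3 -c "
from h import *
go(.5012-.0449,-.1592+.0038,.027,-4.7);print(state()['tool_pos'])"
```

```text
yaw -4.8 tool [-0.   -0.02  0.88] twist -0.02 force [-0.3 -0.3  0.1] w 0.53
[ 0.45637493 -0.15718755  0.11477092]
```

{"fn": "apply_moves", "kwargs": {
  "targets": [
    {"translation": [0, -0.02, 0.2], "twist": 0, "hand": 0.53},
    {"translation": [0, 0, 0.3], "twist": 0, "hand": 0.53},
    {"translation": [0, 0, 0.26], "twist": 0, "hand": 0.53},
    {"translation": [0, 0, 0.12], "twist": 0, "hand": 0.53},
    {"translation": [0, 0, 0], "twist": 0, "hand": 0.53},
    {"translation": [0, 0, 0], "twist": 0, "hand": 0.53}
  ]
}}

```text
time: 55.15
tool_pos: [0.4581, -0.155, 0.0288]
tool_rot: [-0.0, 0.999, -0.041, 0.0]
contact_force: [-0.3, -0.3, -0.5]
gripper_width: 0.526
grasp_force: 0.0
```

{"fn": "apply_moves", "kwargs": {
  "targets": [
    {"translation": [0, 0, 0], "twist": 0, "hand": 0.1},
    {"translation": [0, 0, 0], "twist": 0, "hand": 0.1},
    {"translation": [0, 0, 0], "twist": 0, "hand": 0.1},
    {"translation": [0, 0, 0], "twist": 0, "hand": 0.1}
  ]
}}

```text
time: 55.55
tool_pos: [0.4589, -0.1557, 0.0298]
tool_rot: [0.0, 0.999, -0.041, 0.001]
contact_force: [0.3, 1.4, 4.7]
gripper_width: 0.382
grasp_force: 59.4
```

{"fn": "apply_moves", "kwargs": {
  "targets": [
    {"translation": [0, 0, -0.1], "twist": 0, "hand": 0.1},
    {"translation": [0, 0, -0.4], "twist": 0, "hand": 0.1},
    {"translation": [0, 0, -0.42], "twist": 0, "hand": 0.1},
    {"translation": [-0.02, -0.3, 0], "twist": 0, "hand": 0.1},
    {"translation": [-0.03, -0.3, 0], "twist": 0, "hand": 0.1},
    {"translation": [0, 0, 0], "twist": 0, "hand": 0.1}
  ]
}}

```text
time: 56.15
tool_pos: [0.457, -0.0929, 0.1206]
tool_rot: [-0.0, 0.999, -0.04, -0.0]
contact_force: [0.3, -0.8, -1.1]
gripper_width: 0.382
grasp_force: 59.9
```

{"fn": "apply_moves", "kwargs": {
  "targets": [
    {"translation": [0.35, -0.04, 0], "twist": 0.1, "hand": 0.1},
    {"translation": [0.45, -0.04, 0], "twist": 0.1, "hand": 0.1},
    {"translation": [0.45, -0.03, 0], "twist": 0.1, "hand": 0.1},
    {"translation": [0.35, -0.03, 0], "twist": 0.08, "hand": 0.1},
    {"translation": [0.24, 0, 0], "twist": 0, "hand": 0.1},
    {"translation": [0, 0, 0], "twist": 0, "hand": 0.1},
    {"translation": [0, 0, 0], "twist": 0, "hand": 0.1}
  ]
}}

```text
time: 56.85
tool_pos: [0.6414, -0.1001, 0.1196]
tool_rot: [0.0, 0.998, -0.06, -0.001]
contact_force: [0.1, -0.4, -0.7]
gripper_width: 0.383
grasp_force: 59.9
```

```bash
python3 -c "
from h import *
c=get_calibration('wrist');im=grab_frame('wrist');t=state()['tool_pos']
for r in rects('wrist','plate0',t[2]+.008,c,False):print(r,np.array(r[1])-t[:2])
for r in rects('wrist','tray',.025,c,False):print('tray',r)
go(.643,-.0970,.012,-7);print(t)"
```

```text
(0.75, [0.6833999752998352, -0.10580000281333923], -6.8, [0.036, 0.12]) [ 0.04244871 -0.00587047]
tray (0.97, [0.6855999827384949, -0.10249999910593033], -7.2, [0.125, 0.17])
yaw -6.9 tool [ 0.02 -0.03  1.08] twist 0.02 force [-0.6 -0.4 -0.4] w 0.38
[ 0.64095127 -0.09992954  0.11967688]
```

{"fn": "apply_moves", "kwargs": {
  "targets": [
    {"translation": [0.01, -0.03, 0.1], "twist": 0, "hand": 0.1},
    {"translation": [0, 0, 0.3], "twist": 0, "hand": 0.1},
    {"translation": [0, 0, 0.3], "twist": 0, "hand": 0.1},
    {"translation": [0, 0, 0.25], "twist": 0, "hand": 0.1},
    {"translation": [0, 0, 0.08], "twist": 0, "hand": 0.1},
    {"translation": [0, 0, 0.03], "twist": 0, "hand": 0.1},
    {"translation": [0, 0, 0], "twist": 0, "hand": 0.1},
    {"translation": [0, 0, 0], "twist": 0, "hand": 0.1}
  ]
}}

```text
time: 57.8
tool_pos: [0.6446, -0.097, 0.0163]
tool_rot: [0.0, 0.998, -0.06, 0.001]
contact_force: [-0.3, 0.4, -0.2]
gripper_width: 0.383
grasp_force: 59.9
```

{"fn": "apply_moves", "kwargs": {
  "targets": [
    {"translation": [0, 0, 0], "twist": 0, "hand": 0.1},
    {"translation": [0, 0, 0], "twist": 0, "hand": 0.53},
    {"translation": [0, 0, 0], "twist": 0, "hand": 0.53},
    {"translation": [0, 0, 0], "twist": 0, "hand": 0.53},
    {"translation": [0, 0, -0.2], "twist": 0, "hand": 0.53},
    {"translation": [0, 0, -0.4], "twist": 0, "hand": 0.53},
    {"translation": [0, 0, -0.45], "twist": 0, "hand": 0.53},
    {"translation": [0, 0, -0.2], "twist": 0, "hand": 0.53}
  ]
}}

```text
time: 58.6
tool_pos: [0.6457, -0.0973, 0.1451]
tool_rot: [0.001, 0.998, -0.06, 0.004]
contact_force: [0.7, -1.0, 0.7]
gripper_width: 0.53
grasp_force: 0.0
```

{"fn": "apply_moves", "kwargs": {
  "targets": [
    {"translation": [-0.3, 0, -0.2], "twist": 0, "hand": 0.53},
    {"translation": [-0.3, 0, 0], "twist": 0, "hand": 0.53},
    {"translation": [0, 0, 0], "twist": 0, "hand": 0.53},
    {"translation": [0, 0, 0], "twist": 0, "hand": 0.53},
    {"translation": [0, 0, 0], "twist": 0, "hand": 0.53},
    {"translation": [0, 0, 0], "twist": 0, "hand": 0.53}
  ]
}}

```text
time: 59.2
tool_pos: [0.5844, -0.0897, 0.1593]
tool_rot: [-0.0, 0.998, -0.06, -0.0]
contact_force: [-0.0, 0.4, 1.6]
gripper_width: 0.53
grasp_force: 0.0
```

```bash
python3 -c "
from h import *
c=get_calibration('wrist');im=grab_frame('wrist');cv2.imwrite('pics/w10.png',im[:,:,::-1])
for r in rects('wrist','plate0',.011,c,False):print(r)
for r in rects('wrist','tray',.025,c,False):print('tray',r)
print(state()['tool_pos'],np.abs(state()['joint_vel']).max())"
```

```text
tray (0.9, [0.6661999821662903, -0.0997999981045723], -7.1, [0.126, 0.132])
[ 0.58419324 -0.08959266  0.15916789] 0.00447408829952715
```

View pics/w10.png

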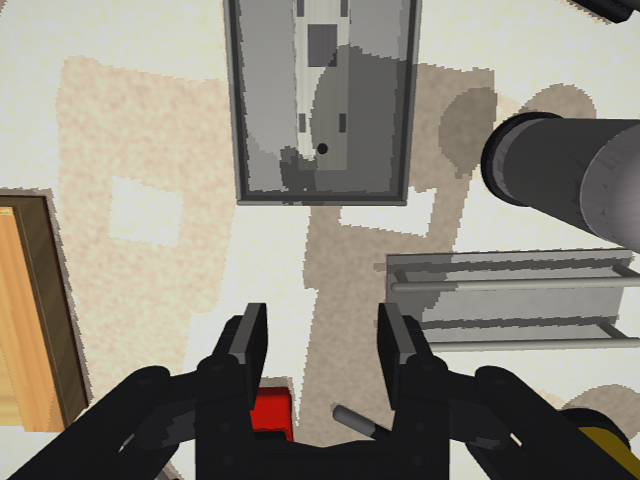

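The three plates are stacked flat in the tray (323,85), the rack is empty and the gripper is clear. Handing in.

```bash
python3 -c "
from plant import job_done
print(job_done())"
```

```text
the job is handed in; nothing more can be done
None
```

I laid all three plates on the rack, pressed the small grey can's cap to its stop and let it up, then stacked the plates flat in the grey tray and handed the job in at about 59 s; no verdict came back.

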